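Level the rocking bath shelf

ROBOT

A 6-joint arm with a two-finger parallel gripper is mounted at the origin on the work surface. World frame = base frame: x ahead of the robot, y to its left, z up, the work surface at z = 0. Lengths are in m, angles in degrees, forces in N, time in s.
With the tool pointing down it reaches from about 0.25 to 0.725 m from the base axis. Payload 9.7 kg.
Tool frame: the origin (TCP) lies midway between the tips of the shut fingers; the grasp point (between the pads) lies 19 mm behind it; z points along the fingers, y is the direction in which the jaws open and shut (so a half turn about z gives the same grasp; the last joint's range is limited). The gripper opens to 85 mm and grips with 20 to 120 N. Pads are 22 mm wide; open, the fingers measure 114 mm over their backs; the gripper's body (76 mm by 85 mm) begins 54 mm behind the grasp point. The pads swing forward as they close: fully open they stand 13 mm farther back than shut.
Start: joints at [-73.912, 4.979, 10.078, 95.1, 0, 90], TCP at [0.152, -0.528, 0.231] pointing down, gripper open.
Joint ranges: [-179.16, 179.16], [-48.56, 103.87], [-65.8, 70.77], [-126.05, 130.52], [-82.76, 87.17], [-180, 180]. Speed limits (degrees/s): [127.2, 127.2, 147.25, 180, 180, 180].

INTERFACE

Orientations are given as [roll, pitch, yaw] about the fixed x, y, z axes, in that order (R = Rz(yaw) Ry(pitch) Rx(roll)).
In Python, from workcell import bot, camera, recognise gives the robot as it stands. The module is installed in compiled form; this text tells all that it offers.
- The arm moves only by the tool apply_moves, never from a script. Its argument "targets" is one flat list of numbers, 7 for each row, row after row: the shift along the world's x, y, z in units of 30 mm (1.0 is 30 mm), then the turn, a rotation vector about the world's x, y, z in units of 6 degrees (1.0 is 6 degrees), then the opening, from 0 (shut) to 1 (fully open). A call has 1 to 5 rows; each row is the pose to reach, as a shift and turn from the pose commanded when the call began; what a row does not reach only later rows make up. A row lasts 1/10 s, in which the tool goes at most 50 mm and 8.59 degrees, less where a joint would pass 70% of its speed; a pose out of reach is approached as far as the arm can. A call with a gripper value outside its range is refused whole. The fingers move at their own pace and stop on an object; "newtons" is the grip in N (left out, the last holds). Time passes only in rows, so rows that repeat a pose let the fingers close. It gives the time, the measured TCP pose, the force and the opening at its end, in the units of the state.
- bot.get_obs(): the state, without advancing time (a new reading comes with each control period).
- camera(name): name is "scene" or "top"; returns a dict with "img" (384x512x3 uint8, red, green, blue), "intrinsics" (3x3 intrinsics, pixels), "k1" (the pictures are not rectified: a ray, as slopes to the right and down, at radius r is drawn at 1 + k1 r^2 times it, then the intrinsics apply), "origin" and "rotation" of the camera in the world. Camera axes: x right, y up, looking along -z (the intrinsics and any distortion apply to the point x, -y, -z); pixel columns grow to the right and rows downward; lengths in m; the calibration is good to about 2 mm. A picture is of the moment at which its call begins. There is no depth.
- bot.job_done(): hands the job in, once; it reports no verdict.
Trained networks look in the newest picture that a camera, given by its name, has taken for a name from the list of things; names that differ only in an ending like _2 or _b are one class to them, and where a whole thing is asked for, a point or a joint stands for the part that bears it (a point fixed in the world has none). Each returns a list of dicts, best first, with "conf" (0 to 1); they miss things now and then, are a little off and sometimes report something else, mostly with a low value. They report only what shows in the picture. A call takes as long as a camera call. They do not tell look-alikes from the thing itself.
- recognise(query, camera): "box" ([left, top, right, bottom] in pixels, round what is visible of it).
The state is a dict: "time": time; "q": joint angles; "qd": joint speeds; "joint_efforts": joint torques, N m; "ee_pos": TCP position; "tcp_rot": TCP orientation; "wrist_force": force on the tool from outside, world axes, zero at the start; "torque": the same for the moment, N m; "opening": finger opening in m.
Only numpy, scipy, OpenCV 4.12 (cv2) and the standard library are available. Lean on these libraries where they do the work, as an engineer would, in place of code of your own. Each camera call takes 0.05 s, during which the arm holds its last target.

TASK

The twin-tray rocking bath shelf hangs down on the side of the lota and the jar. Lift the jar across and stand it gently on the blue ring in the other tray, let go, and then slide the white carriage with the pink soap dish along its track, by slow light fingertip pushes on its ends, until the shelf rests level on its own. Never pinch the carriage, lean on the shelf or push hard; keep the lota standing in its tray and leave the comb, the shampoo bottle and the nail brush alone.

Things in the scene. Friction and masses are not known exactly. Their poses are not given: they have to be found in the camera images.
- stand: Fixed aluminium stand that carries the rocking shelf. Origin on the table under the pivot; x points away from the robot, y (left) along the shelf. Base plate 280 x 130 x 12 mm; two posts 118 mm high, 40 mm wide in y, at x = -5 and x = 128 mm (22 and 16 mm thick). Touch stand, shelf and carriage only lightly (12 N at most; a pinch exceeds this).
- pivot (a point): Pivot of the shelf, 110 mm above the table over the stand's origin; it turns about the stand's x. Shelf offsets from here, shelf level: two white trays, floor top 35 mm below, inside x -121 to 35 mm, |y| 89 to 211 mm, rims 14 mm above the floor.
- track (a point): Middle of the straight aluminium track, on its top surface, 75 mm beyond the pivot in x and level with it. The track is 60 mm wide (x) and 460 mm long (y), behind the trays as seen from the robot; it tilts with the shelf.
- rocker (a joint): Tilt of the shelf about the pivot, rad: 0 level, positive = left (+y) tray down, stops at -0.1 and +0.1. Weak centring spring (1.2 N m per rad), damped; about 1 s to come to rest. While the robot touches the shelf or carriage the tilt reads false: a push on the carriage also tips the shelf.
- dish (a joint): Position of the carriage along the track, m: 0 at the left (+y) end, its centre 120 mm left of the pivot; 0.24 at the right end stop, 120 mm right of it. Stays where left. Sliding resists with about 2.5 N plus 2.5 N per 0.1 m/s. It weighs about 320 g (varies by a tenth); near level 1 mm of slide changes the tilt by about 0.0026 rad.
- dish_center (a point): Centre of the white carriage block on the track, 56 mm (x, across) x 90 mm (y, along) x 36 mm high, 18 mm above the track's top. Flat upright end faces 45 mm to either side along y. Fixed on top: a pink heart-shaped dish, 78 x 85 mm, with a soap bar; top of all 54 mm above the track.
- jar_center (a point): Centre, half-way up, of the loose amber glass jar with aluminium cap: diameter 54 mm, 85 mm high, about 280 g (varies by a fifth). It stands at first on the left tray, beyond the lota. The lota is near it in the x direction, so close the fingers along y.
- spot (a point): Centre of the blue ring (68 mm across) on the floor of the right tray, on the floor's surface; its axes are those of the shelf and tilt with it. The jar belongs upright on it, centred within 20 mm.
- lota_place (a point): Point on the floor of the left tray (axes of the shelf) about which the lota stands.
- lota_center (a point): Centre, half-way up, of the stainless lota, a small open round pot, 72 mm at its widest, 72 mm high, about 300 g (varies by a fifth). It stays on the left tray.
- comb_center (a point): Centre of the black comb lying on the table, 37 x 160 x 6 mm, long in its y. Leave alone.
- shampoo_center (a point): Centre of the green shampoo bottle standing on the table, diameter 56 mm, 130 mm high. Leave alone.
- brush_center (a point): Centre of the nail brush lying on the table, 45 x 90 x 36 mm. Leave alone.
Things that resemble listed ones, but are neither listed nor needed, are in the scene too. What is shaped like the part that bears jar_center but red is not meant.

How it is judged:
By the outcome, as a careful person would: the job done as asked, in the order asked, and still so for the second after the job is handed in, with the robot touching nothing.
It also fails if it takes over 72 s, if anything falls off the work surface, if the arm or the gripper's body presses on something with over 40 N, if the wrist force passes 120 N, or if a joint passes its speed limit or range.

## Working session

There is one attempt and no reset: what is moved stays moved. The work goes in short steps, Python scripts to look and compute and a tool call to move; the robot and the scene stay as the last step left them, time stands still between calls to the robot, and variables do not carry over. Pictures are saved under pics/ and viewed, and the job is handed in when it is done.

Besides the shell and the picture viewer there is one more tool, called as name(argument=value, ...), one argument or row to a line, values as JSON. apply_moves: Moves the arm, as the interface text tells. Its arguments: {"type":"object","properties":{"targets":{"type":"array"},"newtons":{"type":"number"}},"required":["targets"]}

```bash
mkdir -p pics; cat > h.py <<'E'
import numpy as np, cv2
from workcell import bot, camera, recognise
def save(c,name,crop=None,s=1):
    im=cv2.cvtColor(c["img"],cv2.COLOR_RGB2BGR)
    if crop: l,t,r,b=crop; im=im[t:b,l:r]
    if s!=1: im=cv2.resize(im,None,fx=s,fy=s,interpolation=cv2.INTER_CUBIC)
    cv2.imwrite("pics/"+name,im)
def proj(c,P):
    P=np.atleast_2d(P); R=np.array(c["rotation"]);o=np.array(c["origin"])
    q=(P-o)@R; x=q[:,0]/-q[:,2]; y=-q[:,1]/-q[:,2]; r2=x*x+y*y; f=1+c["k1"]*r2
    K=np.array(c["intrinsics"]); return np.c_[K[0,0]*x*f+K[0,2],K[1,1]*y*f+K[1,2]]
def ray(c,u,v):
    K=np.array(c["intrinsics"]); xd=(u-K[0,2])/K[0,0]; yd=(v-K[1,2])/K[1,1]
    x,y=xd,yd
    for _ in range(30):
        f=1+c["k1"]*(x*x+y*y); x,y=xd/f,yd/f
    d=np.array(c["rotation"])@np.array([x,-y,-1]); return np.array(c["origin"]),d/np.linalg.norm(d)
def atz(c,u,v,z):
    o,d=ray(c,u,v); return o+d*(z-o[2])/d[2]
def atx(c,u,v,x):
    o,d=ray(c,u,v); return o+d*(x-o[0])/d[0]
E
python3 - <<'E'
from h import *
for n in("scene","top"):
    c=camera(n); save(c,n+"0.png",s=1.5); print(n,c["origin"],np.round(c["rotation"],3).tolist(),c["intrinsics"],c["k1"])
    for q in("stand","dish_center","jar_center","spot","lota_center","comb_center","shampoo_center","brush_center","track"):
        print(q,[(np.round(d["box"]).tolist(),round(d["conf"],2)) for d in recognise(q,n)][:4])
o=bot.get_obs(); print(o["time"],o["ee_pos"],o["tcp_rot"],o["wrist_force"],o["opening"])
E
```

```text
scene [1.10021238 0.58921053 1.08132545] [40.098, -0.359, 135.618] [[420.57637075   0.         254.59252172]
 [  0.         420.57637075 181.36606609]
 [  0.           0.           1.        ]] -0.0927381250350353
stand [([166.0, 128.0, 327.0, 248.0], 0.76)]
dish_center [([241.0, 193.0, 276.0, 233.0], 0.66)]
jar_center [([276.0, 271.0, 302.0, 304.0], 0.78), ([320.0, 223.0, 343.0, 252.0], 0.64), ([281.0, 192.0, 295.0, 220.0], 0.63), ([318.0, 245.0, 340.0, 286.0], 0.6)]
spot [([166.0, 128.0, 323.0, 245.0], 0.91)]
lota_center [([290.0, 176.0, 312.0, 202.0], 0.73)]
comb_center [([235.0, 131.0, 259.0, 162.0], 0.58)]
shampoo_center [([164.0, 128.0, 326.0, 247.0], 0.36)]
brush_center [([359.0, 247.0, 392.0, 276.0], 0.93)]
track [([169.0, 128.0, 327.0, 251.0], 0.65)]
top [0.41387723 0.00324098 1.66812239] [5.501, 0.029, -88.761] [[473.47168459   0.         251.60275465]
 [  0.         473.47168459 195.51819273]
 [  0.           0.           1.        ]] -0.17686694985617513
stand [([190.0, 162.0, 332.0, 249.0], 0.73)]
dish_center [([208.0, 174.0, 235.0, 198.0], 0.73)]
jar_center [([152.0, 192.0, 170.0, 208.0], 0.82), ([204.0, 199.0, 225.0, 219.0], 0.81), ([167.0, 213.0, 186.0, 227.0], 0.79), ([160.0, 153.0, 178.0, 170.0], 0.75)]
spot [([189.0, 164.0, 329.0, 247.0], 0.8)]
lota_center [([205.0, 222.0, 227.0, 247.0], 0.63)]
comb_center [([292.0, 239.0, 330.0, 268.0], 0.82), ([188.0, 161.0, 329.0, 248.0], 0.61), ([206.0, 173.0, 237.0, 200.0], 0.48)]
shampoo_center [([370.0, 210.0, 389.0, 229.0], 0.61), ([191.0, 162.0, 327.0, 251.0], 0.28)]
brush_center [([124.0, 225.0, 150.0, 239.0], 0.83), ([192.0, 164.0, 330.0, 248.0], 0.61), ([202.0, 224.0, 228.0, 246.0], 0.22)]
track [([192.0, 163.0, 329.0, 251.0], 0.67)]
1.0 [ 0.15239671 -0.52845506  0.23128914] [1.79999524e+02 7.44475496e-04 1.60863623e+01] [-0.21549932 -0.53677898  0.98440472] 0.08546677217679624
```

```bash
sed -i 's/R=np.array(c\["rotation"\])/R=rot(c)/; s/np.array(c\["rotation"\])@/rot(c)@/' h.py; cat >> h.py <<'E'
from scipy.spatial.transform import Rotation
def rot(c): return Rotation.from_euler("xyz",c["rotation"],degrees=True).as_matrix()
E
python3 - <<'E'
from h import *
c=camera("scene"); save(c,"s1.png",(140,100,420,320),2.8)
c=camera("top"); save(c,"t1.png",(110,130,410,290),2.6)
E
```

```text
(no output)
```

View pics/scene0.png

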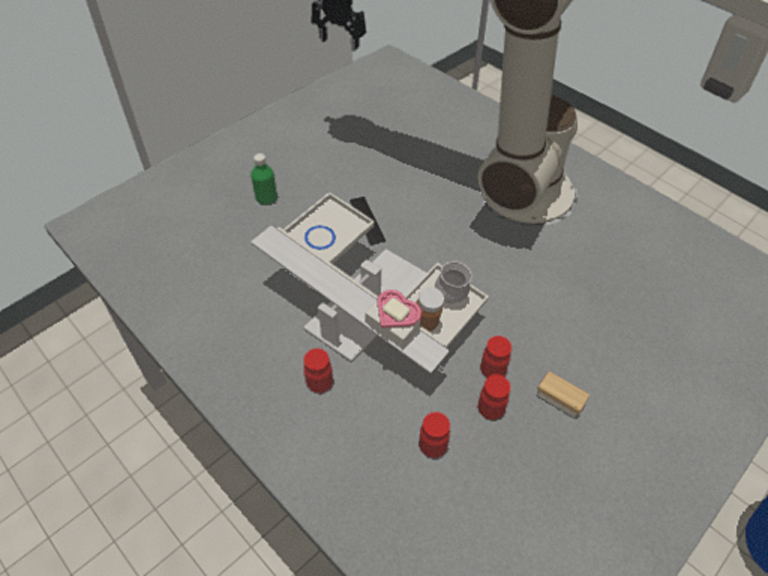

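View pics/s1.png

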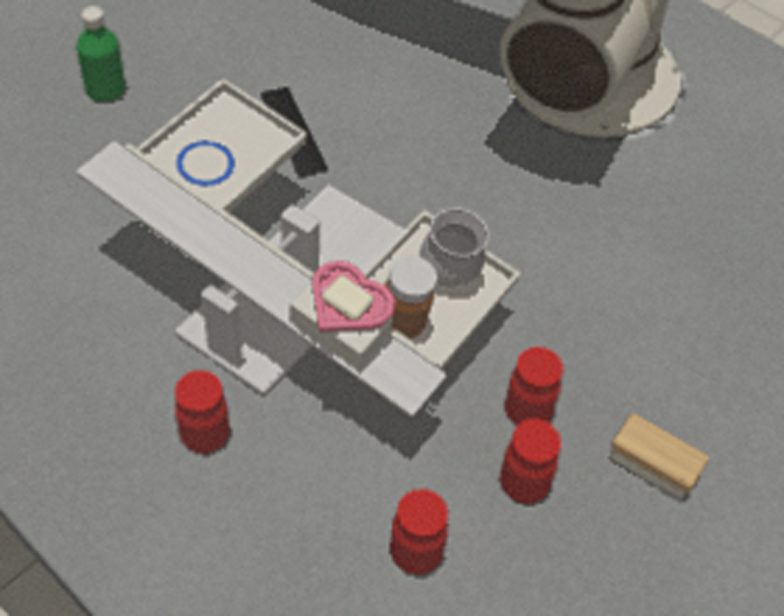

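View pics/t1.png

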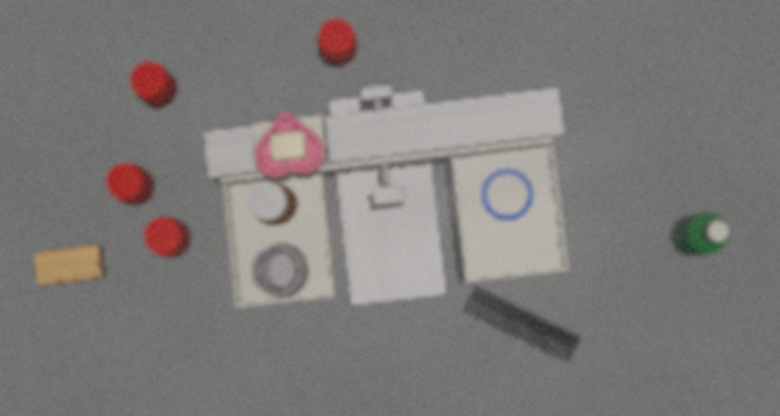

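```bash
cat >> h.py <<'E'
def S2W(p,pose):  # shelf offsets from pivot -> world ; pose x,y,yaw,tilt
    x,y,yaw,t=pose
    Rt=Rotation.from_euler("x",t).as_matrix(); Rz=Rotation.from_euler("z",yaw).as_matrix()
    return (np.atleast_2d(p)@Rt.T+[0,0,.11])@Rz.T+[x,y,0]
def W2S(P,pose):
    x,y,yaw,t=pose
    Rt=Rotation.from_euler("x",t).as_matrix(); Rz=Rotation.from_euler("z",yaw).as_matrix()
    return ((np.atleast_2d(P)-[x,y,0])@Rz-[0,0,.11])@Rt
TR=np.array([[.045,.23,0],[.105,.23,0],[.045,-.23,0],[.105,-.23,0]])
E
python3 - <<'E'
from h import *
from scipy.optimize import least_squares
cs=camera("scene"); ct=camera("top")
s=np.array([[445,376],[413,412],[113,143],[78,170]])/2.8+[140,100]
t=np.array([[210,178],[206,132],[563,134],[558,89]])/2.6+[110,130]
def f(p): 
    W=S2W(TR,p[:4]); return np.r_[(proj(cs,W)-s).ravel(),(proj(ct,W)-t).ravel()]
r=least_squares(f,[.45,0,0,.1]); print(r.x,np.round(r.fun,1)); p=r.x
np.save("pose.npy",p)
rs=np.array([206,163])/2.8+[140,100]; rt=np.array([507,194])/2.6+[110,130]
def ponz(c,uv,zs,p):
    o,d=ray(c,*uv); A=W2S(o,p)[0];B=W2S(o+d,p)[0]; k=(zs-A[2])/(B[2]-A[2]); return A+k*(B-A)
print("ring",ponz(cs,rs,-.035,p),ponz(ct,rt,-.035,p))
# overlay
cor=lambda sg:np.array([[-.121,sg*.089,-.035],[.035,sg*.089,-.035],[.035,sg*.211,-.035],[-.121,sg*.211,-.035]])
for n,c,crop in(("s2.png",cs,(140,100,420,320)),("t2.png",ct,(110,130,410,290))):
    im=cv2.cvtColor(c["img"],cv2.COLOR_RGB2BGR); k=2.8;l,tt,rr,b=crop
    im=cv2.resize(im[tt:b,l:rr],None,fx=k,fy=k,interpolation=cv2.INTER_CUBIC)
    for q in(TR[[0,1,3,2]],cor(1),cor(-1),cor(1)+[0,0,.014],cor(-1)+[0,0,.014]):
        uv=((proj(c,S2W(q,p))-[l,tt])*k).astype(int); cv2.polylines(im,[uv],True,(0,255,0),1)
    cv2.imwrite("pics/"+n,im[:600,:800])
E
```

```text
[ 0.5380385  -0.01581603  0.13087198 -0.09333538] [ 0.1 -1.8 -0.8 -0.1 -0.2 -1.9 -1.3 -0.6 -1.7 -0.4 -1.8 -0.3 -0.3  0.2
 -0.6 -0.4]
ring [-0.01956357 -0.14638482 -0.035     ] [-0.01935405 -0.15262082 -0.035     ]
```

View overlay.

View pics/s2.png

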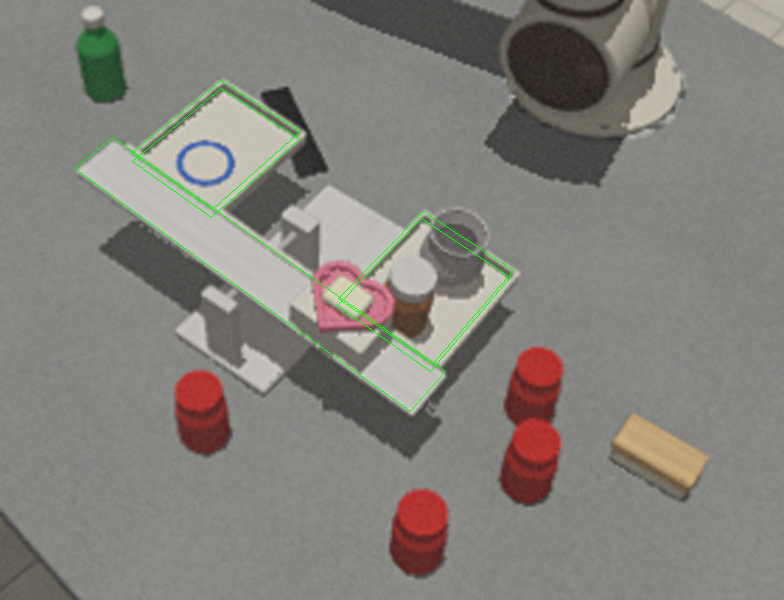

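View pics/t2.png

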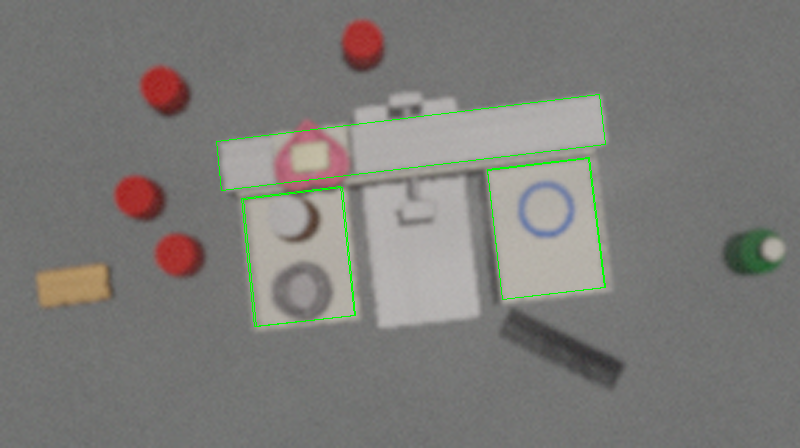

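```bash
python3 - <<'E'
from h import *
cs=camera("scene"); ct=camera("top")
save(cs,"s3.png",(240,160,330,230),8.5); save(ct,"t3.png",(190,160,260,250),6.5); save(ct,"t4.png",(260,180,340,280),6)
print([(np.round(d["box"],1).tolist(),d["conf"]) for d in recognise("jar_center","scene")])
print([(np.round(d["box"],1).tolist(),d["conf"]) for d in recognise("jar_center","top")])
E
```

```text
[([321.5, 248.8, 341.8, 282.5], 0.97), ([281.2, 191.1, 294.7, 219.8], 0.77), ([278.5, 272.6, 301.3, 306.5], 0.67), ([321.7, 224.5, 341.8, 251.4], 0.61)]
[([152.4, 193.5, 171.4, 207.5], 0.81), ([157.4, 151.0, 177.7, 173.0], 0.7), ([231.6, 135.6, 248.6, 158.3], 0.67), ([206.7, 198.6, 224.6, 216.9], 0.62), ([166.6, 213.6, 186.0, 228.4], 0.45)]
```

View pics/s3.png

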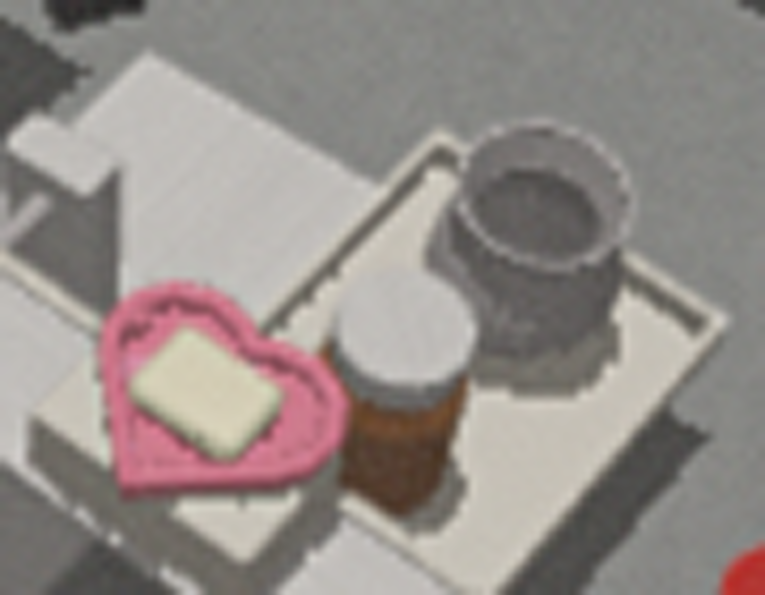

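View pics/t3.png

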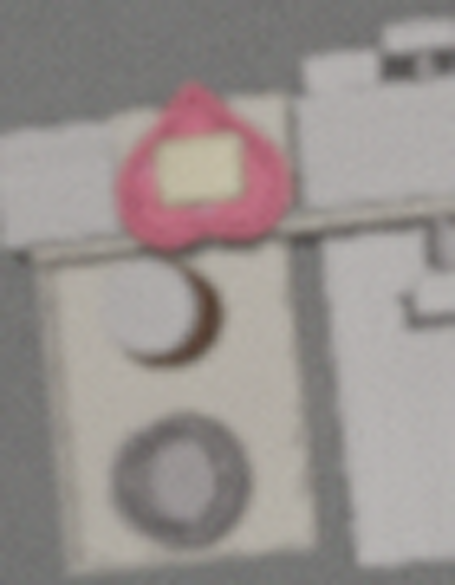

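View pics/t4.png

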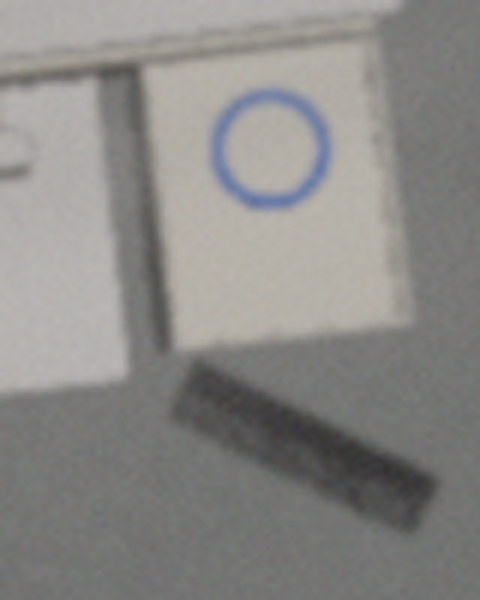

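```bash
cat >> h.py <<'E'
def ponz(c,uv,zs,p):
    o,d=ray(c,*uv); A=W2S(o,p)[0];B=W2S(o+d,p)[0]; k=(zs-A[2])/(B[2]-A[2]); return A+k*(B-A)
def ring(c):
    h=cv2.cvtColor(c["img"],cv2.COLOR_RGB2HSV); m=cv2.inRange(h,(105,90,60),(125,255,255))
    n,l,st,ce=cv2.connectedComponentsWithStats(m)
    return [(st[i].tolist(),np.round(st[i,:2]+(st[i,2:4]-1)/2,1).tolist()) for i in range(1,n) if st[i,4]>15]
E
python3 - <<'E'
from h import *
cs=camera("scene"); ct=camera("top"); p=np.load("pose.npy")
print("jar s",ponz(cs,(240+405/8.5,160+325/8.5),.05,p),"t",ponz(ct,(213.4,207.7),.05,p))
print("jar base s",ponz(cs,(240+395/8.5,160+480/8.5),-.035,p))
for n,c in(("s",cs),("t",ct)):
    for b in ring(c): print(n,b,ponz(c,b[1],-.035,p))
print("blk s corners",[ponz(cs,(240+a/8.5,160+b/8.5),z,p).round(4).tolist() for a,b,z in((245,562,.036),(32,418,.036),(340,515,0))])
print("soap t",ponz(ct,(190+199/6.5,160+170/6.5),.054,p), "blk R edge t",ponz(ct,(190+297/6.5,160+150/6.5),.036,p))
print("soap s",ponz(cs,(240+207/8.5,160+388/8.5),.054,p))
print("lota s",ponz(cs,(240+545/8.5,160+195/8.5),.037,p),"t",ponz(ct,(190+182/6.5,160+480/6.5),.037,p))
E
```

```text
jar s [0.00385335 0.15203736 0.05      ] t [-0.00065333  0.14262     0.05      ]
jar base s [ 0.00418951  0.16298215 -0.035     ]
s ([203, 150, 21, 16, 79], [213.0, 157.5]) [-0.02057721 -0.14975657 -0.035     ]
s ([497, 331, 15, 51, 514], [504.0, 356.0]) [-0.02278439  0.85409821 -0.035     ]
t ([0, 312, 47, 62, 2384], [23.0, 342.5]) [-0.4107331   0.92625118 -0.035     ]
blk s corners [[0.1039, 0.1627, 0.036], [0.1063, 0.0769, 0.036], [0.0487, 0.166, 0.0]]
soap t [0.06551259 0.11138102 0.054     ] blk R edge t [0.07181785 0.06374783 0.036     ]
soap s [0.06963315 0.11887855 0.054     ]
lota s [-0.08176856  0.15329284  0.037     ] t [-0.08568536  0.13862868  0.037     ]
```

```bash
cat >> h.py <<'E'
def plan(tcp_s,tilt,p,closed=False,yawfix=0,rotref=None):
    """shift/turn in move units from current commanded (measured) pose to TCP at shelf pt, tool aligned w/ tilt"""
    ob=bot.get_obs(); P=S2W(tcp_s,p)[0]
    R=Rotation.from_euler("z",p[2]+yawfix)*Rotation.from_euler("x",tilt)*Rotation.from_euler("x",np.pi)
    R0=Rotation.from_euler("xyz",ob["tcp_rot"],degrees=True)
    rv=(R*R0.inv()).as_rotvec(degrees=True)
    print("P",P.round(4),"shift",((P-ob["ee_pos"])/.03).round(2),"turn",(rv/6).round(2),"t",round(ob["time"],2),"F",np.round(ob["wrist_force"],1),"open",round(ob["opening"],4))
E
python3 - <<'E'
from h import *
p=np.load("pose.npy"); p[3]=-.097; np.save("pose.npy",p)
plan([.0015,.149,.08],p[3],p)
E
```

```text
P [0.5192 0.1391 0.1752] shift [12.22 22.25 -1.87] turn [-0.91 -0.19 -1.43] t 1.5 F [-1.1  0.4  0.5] open 0.0858
```

apply_moves(
  targets=[0.77,1.4,0.2,0,0,-0.4,1,1.54,2.8,0.4,0,0,-0.8,1,2.31,4.2,0.6,0,0,-1.43,1,3.08,5.6,0.6,-0.5,-0.1,-1.43,1,3.85,7.0,0.6,-0.91,-0.19,-1.43,1],
  newtons=30,
)

```text
time: 2.0
ee_pos: [0.2684, -0.3172, 0.2494]
tcp_rot: [174.3, -0.1, 7.4]
wrist_force: [1.6, 0.6, 0.9]
opening: 0.0857
```

apply_moves(
  targets=[0.77,1.4,0,0,0,0,1,1.54,2.8,0,0,0,0,1,2.31,4.2,0,0,0,0,1,3.08,5.6,0,0,0,0,1,3.85,7.0,0,0,0,0,1],
)

```text
time: 2.5
ee_pos: [0.3839, -0.1065, 0.2497]
tcp_rot: [174.4, -0.1, 7.5]
wrist_force: [1.1, -0.1, -0.4]
opening: 0.0854
```

apply_moves(
  targets=[0.77,1.4,0,0,0,0,1,1.54,2.8,0,0,0,0,1,2.31,4.2,0,0,0,0,1,3.08,5.6,0,0,0,0,1,3.85,7.0,0,0,0,0,1],
)

```text
time: 3.0
ee_pos: [0.5014, 0.0672, 0.2491]
tcp_rot: [175.7, 0.0, 10.1]
wrist_force: [-0.3, -0.1, 0.5]
opening: 0.0853
```

```bash
python3 - <<'E'
from h import *
p=np.load("pose.npy")
plan([.0015,.149,.08],p[3],p)
E
```

```text
P [0.5192 0.1391 0.1752] shift [ 0.59  2.4  -2.46] turn [-0.21 -0.04 -0.44] t 3.0 F [-0.3 -0.1  0.5] open 0.0853
```

apply_moves(
  targets=[0.3,1.2,0,0,0,-0.2,1,0.59,2.4,0,-0.21,0,-0.44,1,0.59,2.4,-0.6,-0.21,0,-0.44,1,0.59,2.4,-1.2,-0.21,0,-0.44,1,0.59,2.4,-1.2,-0.21,0,-0.44,1],
)

```text
time: 3.5
ee_pos: [0.5275, 0.0879, 0.211]
tcp_rot: [176.5, 0.5, 11.4]
wrist_force: [0.3, 0.7, -0.2]
opening: 0.0853
```

```bash
python3 - <<'E'
from h import *
p=np.load("pose.npy")
plan([.0015,.149,.08],p[3],p)
cs=camera("scene"); ct=camera("top")
save(cs,"s5.png",(230,130,340,230),6); save(ct,"t5.png",(170,140,280,260),5)
E
```

```text
P [0.5192 0.1391 0.1752] shift [-0.28  1.71 -1.19] turn [-0.33 -0.13 -0.65] t 3.5 F [ 0.3  0.7 -0.2] open 0.0853
```

View pics/s5.png

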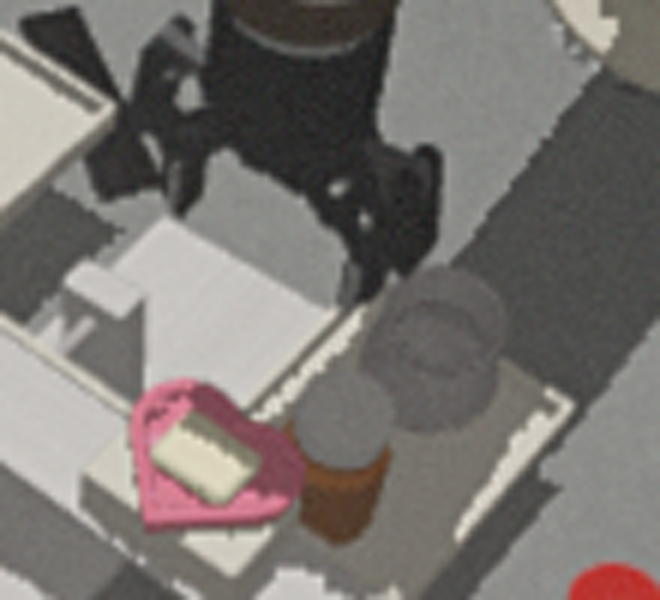

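View pics/t5.png

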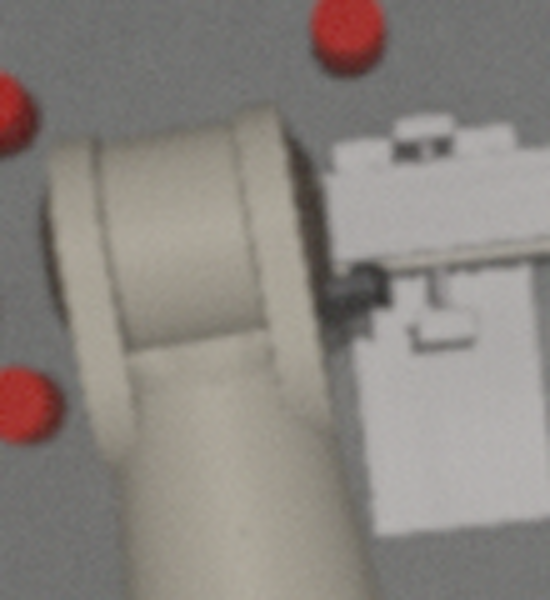

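```bash
python3 - <<'E'
from h import *
o=bot.get_obs(); print(o["time"],np.round(o["q"],1),np.round(o["qd"],1),np.round(o["ee_pos"],4),np.round(o["tcp_rot"],1))
E
```

```text
3.6 [ 11.3   2.9   5.8  93.2  -3.5 179.9] [-0.1 -0.6  1.5  0.4 -0.1  0. ] [0.5278 0.088  0.2132] [176.5   0.3  11.4]
```

apply_moves(
  targets=[0,0.2,0,0,0,0,1,0,0.2,0,0,0,0,1],
)

```text
time: 3.8
ee_pos: [0.529, 0.0914, 0.2143]
tcp_rot: [176.6, 0.2, 11.6]
wrist_force: [-1.2, -0.3, 0.8]
opening: 0.0855
```

```bash
python3 - <<'E'
from h import *
o=bot.get_obs(); print(o["time"],np.round(o["q"],1),np.round(o["qd"],1),np.round(o["ee_pos"],4),np.round(o["tcp_rot"],1))
E
```

```text
3.8 [ 11.6   3.    6.   93.2  -3.4 179.9] [-0.1  0.  -0.3 -0.  -0.1  0.1] [0.529  0.0914 0.2143] [176.6   0.2  11.6]
```

apply_moves(
  targets=[0,0,0.3,0,0,1.43,1,0,0.2,0.6,0,0,2.86,1,0,0.4,0.6,0,0,4.29,1,0,0.4,0.6,0,0,5.72,1,0,0.4,0.6,0,0,7.15,1],
)

```text
time: 4.3
ee_pos: [0.5289, 0.1033, 0.2321]
tcp_rot: [176.6, 0.2, 54.9]
wrist_force: [0.4, 0.6, -0.2]
opening: 0.0855
```

apply_moves(
  targets=[0,0.2,0,0,0,1.43,1,0,0.4,0,0,0,2.86,1,0,0.4,0,0,0,4.29,1,0,0.4,0,0,0,5.72,1,0,0.4,0,0,0,7.15,1],
)

```text
time: 4.8
ee_pos: [0.5288, 0.1152, 0.2321]
tcp_rot: [176.6, 0.3, 97.8]
wrist_force: [0.2, 0.1, 0.3]
opening: 0.0856
```

apply_moves(
  targets=[0,0.2,0,0,0,1.43,1,0,0.4,0,0,0,2.86,1,0,0.4,0,0,0,4.29,1,0,0.4,0,0,0,5.72,1,0,0.4,0,0,0,7.15,1],
)

```text
time: 5.3
ee_pos: [0.5289, 0.1272, 0.2321]
tcp_rot: [176.6, 0.3, 140.7]
wrist_force: [0.1, -0.4, -0.6]
opening: 0.0854
```

apply_moves(
  targets=[0,0,0,0,0,1.43,1,0,0,0,0,0,2.86,1,0,0,0,0,0,4.29,1,0,0,0,0,0,5.72,1,0,0,0,0,0,7.15,1],
)

```text
time: 5.8
ee_pos: [0.5289, 0.1271, 0.2321]
tcp_rot: [176.6, 0.3, -176.4]
wrist_force: [-0.4, -0.2, -0.8]
opening: 0.0856
```

```bash
python3 - <<'E'
from h import *
p=np.load("pose.npy")
s=open("h.py").read().replace('*Rotation.from_euler("x",np.pi)\n','*Rotation.from_euler("xz",[np.pi,np.pi])\n'); open("h.py","w").write(s)
E
python3 - <<'E'
from h import *
p=np.load("pose.npy")
plan([.0015,.149,.08],p[3],p)
o=bot.get_obs(); print(o["time"],np.round(o["q"],1),np.round(o["ee_pos"],4),np.round(o["tcp_rot"],1))
E
```

```text
P [0.5192 0.1391 0.1752] shift [-0.32  0.4  -1.9 ] turn [-1.49 -0.09  0.65] t 5.8 F [-0.4 -0.2 -0.8] open 0.0856
5.8 [11.8  3.3  8.3 94.2  3.3  8.2] [0.5289 0.1271 0.2321] [ 176.6    0.3 -176.4]
```

apply_moves(
  targets=[-0.32,0.4,0,-0.8,-0.05,0.35,1,-0.32,0.4,-0.5,-1.49,-0.09,0.65,1,-0.32,0.4,-1.2,-1.49,-0.09,0.65,1,-0.32,0.4,-1.2,-1.49,-0.09,0.65,1],
)

```text
time: 6.2
ee_pos: [0.5183, 0.1394, 0.1933]
tcp_rot: [-174.4, -0.2, -172.8]
wrist_force: [0.3, -0.2, 0.1]
opening: 0.0854
```

```bash
python3 - <<'E'
from h import *
p=np.load("pose.npy")
plan([.0015,.149,.08],p[3],p)
cs=camera("scene")
save(cs,"s6.png",(230,130,340,230),6)
E
```

```text
P [0.5192 0.1391 0.1752] shift [ 0.03 -0.01 -0.6 ] turn [ 0.01 -0.03  0.05] t 6.2 F [ 0.3 -0.2  0.1] open 0.0854
```

View pics/s6.png

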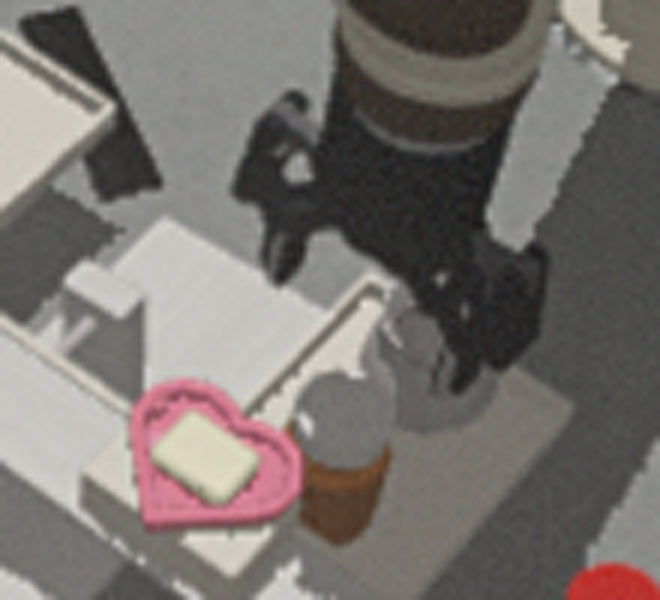

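```bash
python3 - <<'E'
from h import *
p=np.load("pose.npy"); cs=camera("scene")
ob=bot.get_obs(); R=Rotation.from_euler("xyz",ob["tcp_rot"],degrees=True).as_matrix(); T=ob["ee_pos"]
print("tcp shelf",W2S(T,p))
px=lambda a,b:(230+(a+.5)/6-.5,130+(b+.5)/6-.5)
for zz in(.013,.02):
    q=T-R[:,2]*zz; tz=W2S(q,p)[0]
    for a,b in((285,275),(462,390),(373,332)): print(tz[2].round(4),ponz(cs,px(a,b),tz[2],p).round(4))
print("cap",ponz(cs,px(344,418),.05,p), ponz(cs,px(340,505),-.0,p))
for y in(-.0425,.0425): print(((proj(cs,T-R[:,2]*.013+R[:,1]*y)[0]-[230,130])*6).round())
E
```

```text
tcp shelf [[0.00140889 0.14693355 0.10070079]]
0.1137 [0.0029 0.104  0.1137]
0.1137 [0.0017 0.2015 0.1137]
0.1137 [0.0022 0.153  0.1137]
0.1207 [0.0078 0.1065 0.1207]
0.1207 [0.0066 0.2033 0.1207]
0.1207 [0.0071 0.1552 0.1207]
cap [0.00769024 0.15215048 0.05      ] [0.0177647  0.16594333 0.        ]
[286. 271.]
[437. 373.]
```

```bash
python3 - <<'E'
from h import *
p=np.load("pose.npy")
plan([.003,.148,.03],p[3],p)
plan([.003,.148,-.005],p[3],p)
E
```

```text
P [0.5214 0.1335 0.1255] shift [ 0.08 -0.18 -2.35] turn [0.   0.   0.06] t 6.3 F [0.4 0.9 1.1] open 0.0856
P [0.5219 0.1301 0.0907] shift [ 0.09 -0.3  -3.51] turn [0.   0.   0.06] t 6.3 F [0.4 0.9 1.1] open 0.0856
```

apply_moves(
  targets=[0.04,-0.05,-0.7,0,0,0,1,0.08,-0.12,-1.4,0,0,0,1,0.08,-0.18,-2.1,0,0,0,1,0.09,-0.25,-2.8,0,0,0,1,0.09,-0.3,-3.5,0,0,0,1],
)

```text
time: 6.8
ee_pos: [0.5227, 0.1297, 0.0913]
tcp_rot: [-174.5, 0.2, -172.9]
wrist_force: [-0.7, -0.1, 0.2]
opening: 0.0854
```

```bash
python3 - <<'E'
from h import *
p=np.load("pose.npy")
plan([.003,.148,-.005],p[3],p)
cs=camera("scene")
save(cs,"s7.png",(230,130,340,230),6)
E
```

```text
P [0.5219 0.1301 0.0907] shift [-0.03  0.01 -0.02] turn [-0.01  0.02  0.07] t 6.8 F [-0.7 -0.1  0.2] open 0.0854
```

View pics/s7.png

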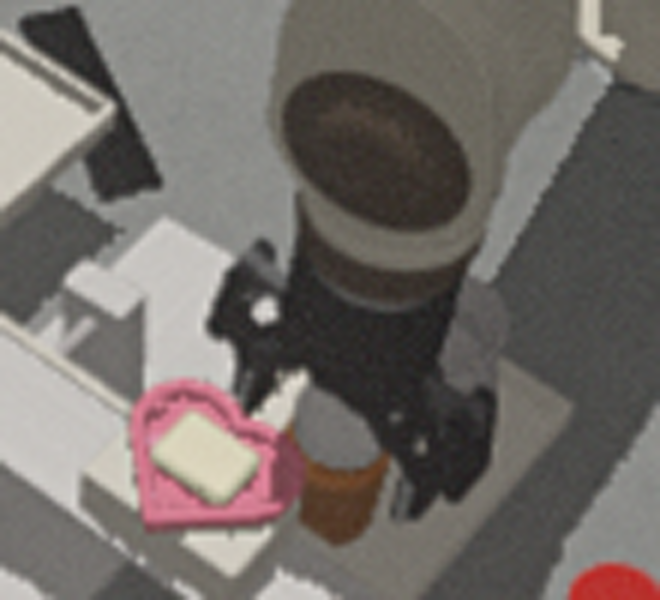

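apply_moves(
  targets=[0,0,0,0,0,0,0.75,0,0,0,0,0,0,0.68,0,0,0,0,0,0,0.6,0,0,0,0,0,0,0.5,0,0,0,0,0,0,0.4],
  newtons=30,
)

```text
time: 7.35
ee_pos: [0.5228, 0.1304, 0.0926]
tcp_rot: [-174.5, 0.2, -172.8]
wrist_force: [-1.0, 0.4, 6.3]
opening: 0.0526
```

apply_moves(
  targets=[0,0,0,0,0,0,0.4,0,0,0,0,0,0,0.4],
)

```text
time: 7.55
ee_pos: [0.5228, 0.1305, 0.0926]
tcp_rot: [-174.5, 0.2, -172.8]
wrist_force: [-1.5, 0.5, 6.4]
opening: 0.0522
```

apply_moves(
  targets=[0,0.02,0.2,0,0,0,0.4,0,0.05,0.6,0,0,0,0.4,0,0.11,1.2,0,0,0,0.4,0,0.2,2.2,0,0,0,0.4,0,0.3,3.4,0,0,0,0.4],
)

```text
time: 8.05
ee_pos: [0.5212, 0.139, 0.1932]
tcp_rot: [-174.4, -0.1, -172.8]
wrist_force: [1.1, -0.2, -2.4]
opening: 0.0524
```

```bash
python3 - <<'E'
from h import *
p=np.load("pose.npy")
plan([-.02,-.151,.06],p[3],p)
cs=camera("scene")
save(cs,"s8.png",(150,80,350,260),3.3)
E
```

```text
P [ 0.5371 -0.1617  0.1843] shift [  0.53 -10.02  -0.3 ] turn [ 0.01 -0.01  0.06] t 8.05 F [ 1.1 -0.2 -2.4] open 0.0524
```

View pics/s8.png

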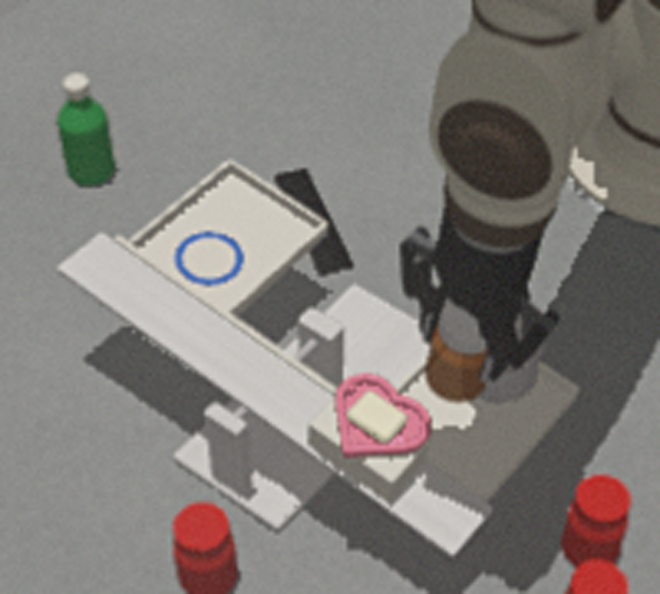

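apply_moves(
  targets=[-0.1,-0.4,0.3,0,0,0,0.4,-0.2,-1.2,0.6,0,0,0,0.4,-0.2,-2.4,0.8,0,0,0,0.4,-0.1,-3.6,0.8,0,0,0,0.4,0,-4.8,0.8,0,0,0,0.4],
)

```text
time: 8.6
ee_pos: [0.5212, -0.0067, 0.2165]
tcp_rot: [-174.4, -0.0, -172.8]
wrist_force: [0.8, -0.7, -3.3]
opening: 0.0526
```

apply_moves(
  targets=[0.1,-1.2,0,0,0,0,0.4,0.2,-2.4,0,0,0,0,0.4,0.35,-3.6,0,0,0,0,0.4,0.5,-4.7,0,0,0,0,0.4,0.53,-5.2,-0.3,0,0,0,0.4],
)

```text
time: 9.1
ee_pos: [0.5374, -0.1639, 0.2078]
tcp_rot: [-174.4, 0.0, -173.0]
wrist_force: [-0.9, -0.6, -3.4]
opening: 0.0527
```

apply_moves(
  targets=[0,0,-0.3,0,0,0,0.4,0,0,-0.3,0,0,0,0.4],
)

```text
time: 9.3
ee_pos: [0.5366, -0.1606, 0.1962]
tcp_rot: [-174.5, -0.2, -172.9]
wrist_force: [0.3, 0.2, -3.5]
opening: 0.0526
```

```bash
python3 - <<'E'
from h import *
p=np.load("pose.npy")
plan([-.02,-.151,.06],p[3],p)
cs=camera("scene");ct=camera("top")
save(cs,"s9.png",(150,80,350,260),3.3); save(ct,"t9.png",(180,140,360,290),4)
T=bot.get_obs()["ee_pos"]; print(T,W2S(T,p))
E
```

```text
P [ 0.5371 -0.1617  0.1843] shift [ 0.02 -0.03 -0.4 ] turn [-0.01 -0.03  0.06] t 9.3 F [ 0.3  0.2 -3.5] open 0.0526
[ 0.53730561 -0.15999343  0.19788816] [[-0.01954158 -0.15068911  0.0736404 ]]
```

View pics/s9.png

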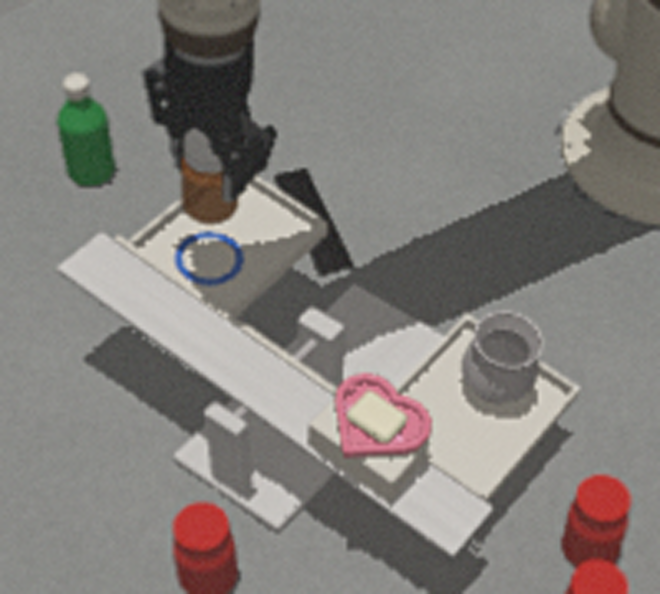

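```bash
python3 - <<'E'
from h import *
p=np.load("pose.npy"); cs=camera("scene"); T=W2S(bot.get_obs()["ee_pos"],p)[0]
im=cv2.cvtColor(cs["img"],cv2.COLOR_RGB2BGR); l,t,r,b=190,100,240,180;k=7.5
im=cv2.resize(im[t:b,l:r],None,fx=k,fy=k,interpolation=cv2.INTER_CUBIC)
a=np.linspace(0,2*np.pi,60)
def circ(x,y,z,rr,col):
    q=np.c_[x+rr*np.cos(a),y+rr*np.sin(a),0*a+z]; uv=((proj(cs,S2W(q,p))-[l,t]+.5)*k).astype(int); cv2.polylines(im,[uv],True,col,1)
circ(T[0],T[1],T[2]-.0315,.027,(0,255,0)); circ(T[0],T[1],T[2]+.0535,.0235,(0,255,0))
circ(-.02,-.151,-.035,.034,(0,255,255))
cv2.imwrite("pics/s10.png",im)
E
```

```text
(no output)
```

View pics/s10.png

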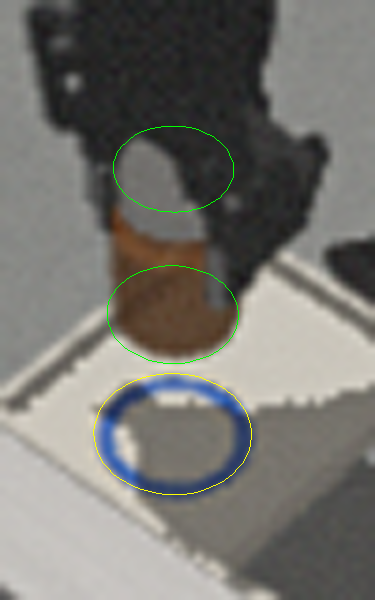

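View pics/t9.png

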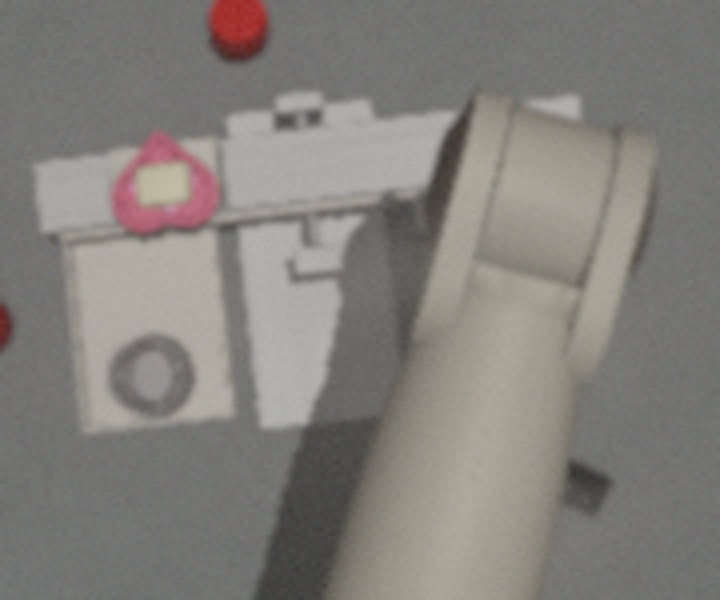

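```bash
python3 - <<'E'
from h import *
p=np.load("pose.npy")
plan([-.02,-.151,.010],p[3],p);plan([-.02,-.151,-.004],p[3],p)
E
```

```text
P [ 0.5377 -0.1665  0.1346] shift [ 0.   -0.22 -2.13] turn [0.   0.   0.05] t 9.45 F [-0.4  0.4 -3.4] open 0.0526
P [ 0.5379 -0.1678  0.1206] shift [ 0.01 -0.26 -2.59] turn [0.   0.   0.05] t 9.45 F [-0.4  0.4 -3.4] open 0.0526
```

apply_moves(
  targets=[0,-0.06,-0.6,0,0,0,0.4,0,-0.12,-1.2,0,0,0,0.4,0,-0.17,-1.7,0,0,0,0.4,0,-0.21,-2.05,0,0,0,0.4,0,-0.21,-2.1,0,0,0,0.4],
)

```text
time: 9.95
ee_pos: [0.5372, -0.1668, 0.134]
tcp_rot: [-174.5, -0.1, -172.8]
wrist_force: [-1.0, 0.5, -3.1]
opening: 0.0527
```

apply_moves(
  targets=[0,0,-0.07,0,0,0,0.4,0,-0.01,-0.14,0,0,0,0.4,0,-0.02,-0.21,0,0,0,0.4,0,-0.02,-0.28,0,0,0,0.4],
)

```text
time: 10.35
ee_pos: [0.5379, -0.1679, 0.1271]
tcp_rot: [-174.4, 0.0, -172.9]
wrist_force: [-0.4, 0.6, -2.5]
opening: 0.0522
```

```bash
python3 - <<'E'
from h import *
p=np.load("pose.npy")
plan([-.02,-.151,-.004],p[3],p)
E
```

```text
P [ 0.5379 -0.1678  0.1206] shift [-0.    0.   -0.22] turn [0.   0.01 0.06] t 10.35 F [-0.4  0.6 -2.5] open 0.0522
```

apply_moves(
  targets=[0,0,-0.05,0,0,0,0.4,0,0,-0.1,0,0,0,0.4,0,0,-0.14,0,0,0,0.4],
)

```text
time: 10.65
ee_pos: [0.5377, -0.1678, 0.1225]
tcp_rot: [-174.4, 0.0, -172.8]
wrist_force: [-2.1, 0.6, 1.4]
opening: 0.0523
```

apply_moves(
  targets=[0,0,-0.03,0,0,0,0.4,0,0,-0.06,0,0,0,0.4],
)

```text
time: 10.85
ee_pos: [0.5378, -0.1677, 0.1213]
tcp_rot: [-174.4, 0.0, -172.8]
wrist_force: [-0.5, 2.3, 2.1]
opening: 0.0524
```

apply_moves(
  targets=[0,0,0.03,0,0,0,0.62,0,0,0.03,0,0,0,0.7,0,0,0.03,0,0,0,0.85,0,0,0.03,0,0,0,1,0,0,0.03,0,0,0,1],
)

```text
time: 11.35
ee_pos: [0.5378, -0.1679, 0.1218]
tcp_rot: [-174.4, 0.0, -172.9]
wrist_force: [-0.2, 0.1, 0.7]
opening: 0.0855
```

```bash
python3 - <<'E'
from h import *
cs=camera("scene")
save(cs,"s11.png",(150,80,350,260),3.3)
o=bot.get_obs(); print(o["opening"],o["wrist_force"],o["q"])
E
```

```text
0.0856079958155252 [-0.37534241  0.77282344 -0.38902923] [-14.72175237   3.80425808  -3.43800219  80.65943973  -5.16993675
 -21.96754634]
```

View pics/s11.png

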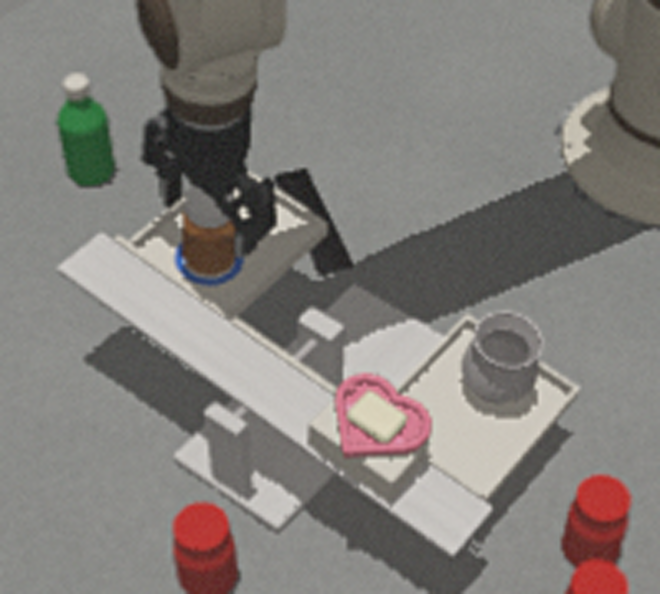

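apply_moves(
  targets=[0,0.05,0.5,0,0,0,1,0,0.12,1.2,0,0,0,1,0,0.2,2.2,0,0,0,1,0,0.3,3.4,0,0,0,1,0,0.4,4.6,0,0,0,0.8],
)

```text
time: 11.9
ee_pos: [0.5374, -0.1556, 0.2622]
tcp_rot: [-174.4, 0.1, -172.8]
wrist_force: [0.9, -0.3, 0.3]
opening: 0.0732
```

```bash
python3 - <<'E'
from h import *
p=np.load("pose.npy")
cs=camera("scene")
save(cs,"s12.png",(160,100,330,240),4)
plan([.07,.2,.1],p[3],p)
plan([.07,.2,.017],p[3],p)
E
```

```text
P [0.5802 0.2003 0.1902] shift [ 1.39 11.86 -2.61] turn [0.02 0.08 0.06] t 11.95 F [-3.2  0.2  4.2] open 0.0685
P [0.5812 0.1923 0.1076] shift [ 1.43 11.59 -5.37] turn [0.02 0.08 0.06] t 11.95 F [-3.2  0.2  4.2] open 0.0685
```

View pics/s12.png

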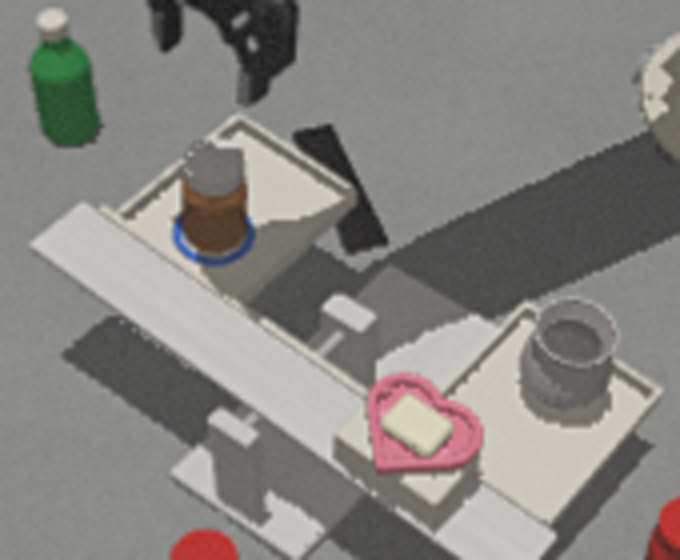

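apply_moves(
  targets=[0.1,0.8,0,0,0,0,0,0.3,2.2,0,0,0,0,0,0.5,3.7,0,0,0,0,0,0.7,5.2,0,0,0,0,0,0.9,6.7,0,0,0,0,0],
  newtons=20,
)

```text
time: 12.45
ee_pos: [0.5647, 0.0469, 0.2609]
tcp_rot: [-174.4, 0.1, -172.9]
wrist_force: [0.9, -1.1, -0.1]
opening: 0.0001
```

apply_moves(
  targets=[0.2,1.5,0,0,0,0,0,0.4,3.0,0,0,0,0,0,0.5,4.4,0,0,0,0,0,0.53,5.2,-0.8,0,0,0,0,0.53,5.2,-1.6,0,0,0,0],
)

```text
time: 12.95
ee_pos: [0.5808, 0.2048, 0.2119]
tcp_rot: [-174.5, 0.1, -172.6]
wrist_force: [1.3, -1.0, 1.0]
opening: -0.0003
```

```bash
python3 - <<'E'
from h import *
p=np.load("pose.npy")
plan([.075,.205,.06],p[3],p)
plan([.075,.205,.016],p[3],p)
cs=camera("scene")
save(cs,"s13.png",(220,110,340,240),4.6)
E
```

```text
P [0.585  0.202  0.1499] shift [ 0.14 -0.09 -2.07] turn [-0.01  0.02  0.02] t 12.95 F [ 1.3 -1.   1. ] open -0.0003
P [0.5856 0.1978 0.1061] shift [ 0.16 -0.23 -3.53] turn [-0.01  0.02  0.02] t 12.95 F [ 1.3 -1.   1. ] open -0.0003
```

View pics/s13.png

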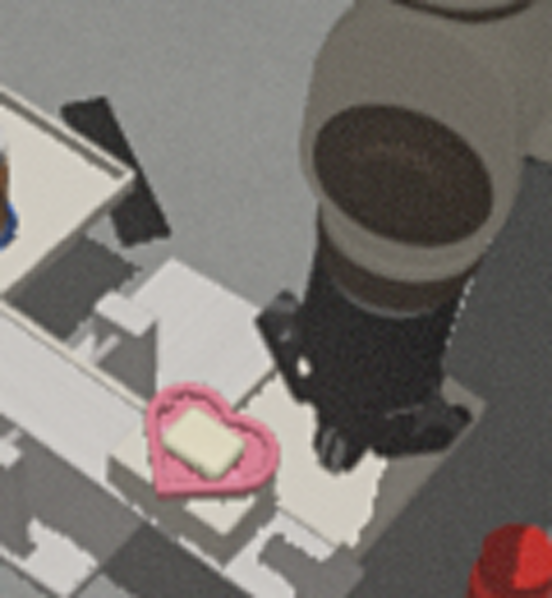

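```bash
python3 - <<'E'
from h import *
cs=camera("scene"); o=bot.get_obs(); R=Rotation.from_euler("xyz",o["tcp_rot"],degrees=True).as_matrix(); T=o["ee_pos"]
# lines for tip edges & height grid
im=cv2.cvtColor(cs["img"],cv2.COLOR_RGB2BGR); l,t,r,b=250,150,330,220;k=9
im=cv2.resize(im[t:b,l:r],None,fx=k,fy=k,interpolation=cv2.INTER_CUBIC)
for y in(-.045,-.03,-.015,0,.015,.03,.045):
    uv=((proj(cs,np.array([T+R[:,1]*y-R[:,2]*h for h in(0,.02,.04,.06,.08)]))-[l,t]+.5)*k).astype(int)
    cv2.polylines(im,[uv],False,(0,255,0),1)
    for q in uv: cv2.circle(im,tuple(map(int,q)),3,(0,0,255) if y else (255,255,0),-1)
im=cv2.convertScaleAbs(im,alpha=1.6,beta=20)
cv2.imwrite("pics/s14.png",im)
E
```

```text
(no output)
```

View pics/s14.png

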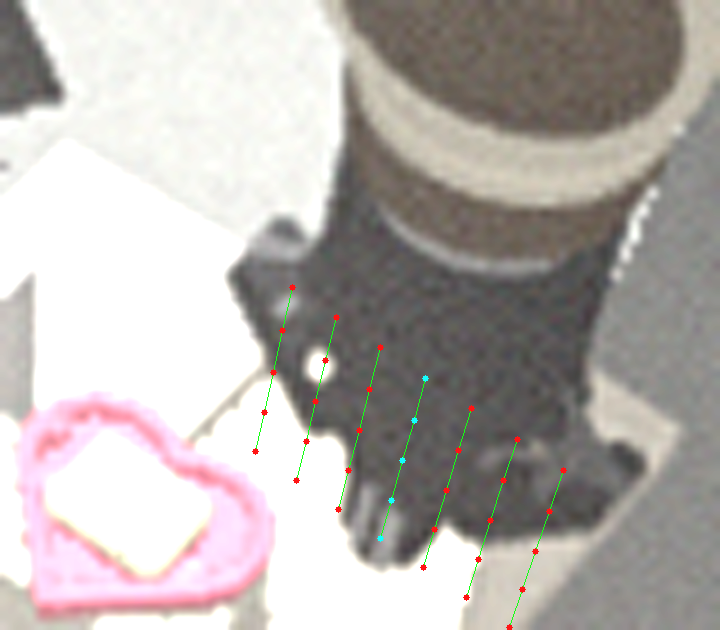

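apply_moves(
  targets=[0.05,0,0,-0.02,0.13,1.39,0,0.1,0,0,-0.04,0.27,2.79,0,0.15,0,0,-0.05,0.4,4.18,0,0.15,0,0,-0.07,0.54,5.57,0,0.15,0,0,-0.09,0.67,6.97,0],
)

```text
time: 13.55
ee_pos: [0.5855, 0.2005, 0.214]
tcp_rot: [-175.8, -3.6, -130.7]
wrist_force: [0.5, -0.2, 0.7]
opening: -0.0003
```

apply_moves(
  targets=[0,0,0,-0.02,0.13,1.39,0,0,0,0,-0.04,0.27,2.79,0,0,0,0,-0.05,0.4,4.18,0,0,0,0,-0.07,0.54,5.57,0,0,0,0,-0.09,0.67,6.97,0],
)

```text
time: 14.05
ee_pos: [0.5854, 0.2005, 0.2141]
tcp_rot: [-179.3, -5.5, -88.6]
wrist_force: [0.6, 0.7, -0.1]
opening: 0.0002
```

```bash
sed -i 's/"xz",\[np.pi,np.pi\]/"xz",[np.pi,np.pi+HT]/; s/^def plan/HT=-np.pi\/2\ndef plan/' h.py; python3 - <<'E'
from h import *
p=np.load("pose.npy")
plan([.075,.205,.06],p[3],p)
plan([.075,.205,.016],p[3],p)
print(bot.get_obs()["q"])
E
```

```text
P [0.585  0.202  0.1499] shift [-0.01  0.05 -2.14] turn [  0.41  -2.78 -28.86] t 14.05 F [ 0.6  0.7 -0.1] open 0.0002
P [0.5856 0.1978 0.1061] shift [ 0.   -0.09 -3.6 ] turn [  0.41  -2.78 -28.86] t 14.05 F [ 0.6  0.7 -0.1] open 0.0002
[ 21.40275518  15.5817452   20.15434997  95.76126624  -5.43191064
 -70.01065228]
```

apply_moves(
  targets=[0,0.1,-1.0,-0.01,0.1,1.14,0,0,0.07,-2.0,-0.01,0.1,1.14,0,0,0,-2.6,-0.01,0.1,1.14,0,0,-0.06,-3.2,-0.01,0.1,1.14,0,0,-0.09,-3.4,-0.01,0.1,1.14,0],
)

```text
time: 14.55
ee_pos: [0.585, 0.1976, 0.1098]
tcp_rot: [-180.0, -5.6, -82.0]
wrist_force: [-1.1, -0.1, -1.4]
opening: -0.0001
```

```bash
sed -i 's/HT=-np.pi/HT=np.pi/' h.py; python3 - <<'E'
from h import *
p=np.load("pose.npy")
plan([.075,.205,.016],p[3],p)
cs=camera("scene")
save(cs,"s15.png",(230,140,340,250),5.4)
E
```

```text
P [0.5856 0.1978 0.1061] shift [ 0.02  0.01 -0.12] turn [ 0.    0.   -0.08] t 14.55 F [-1.1 -0.1 -1.4] open -0.0001
```

View pics/s15.png

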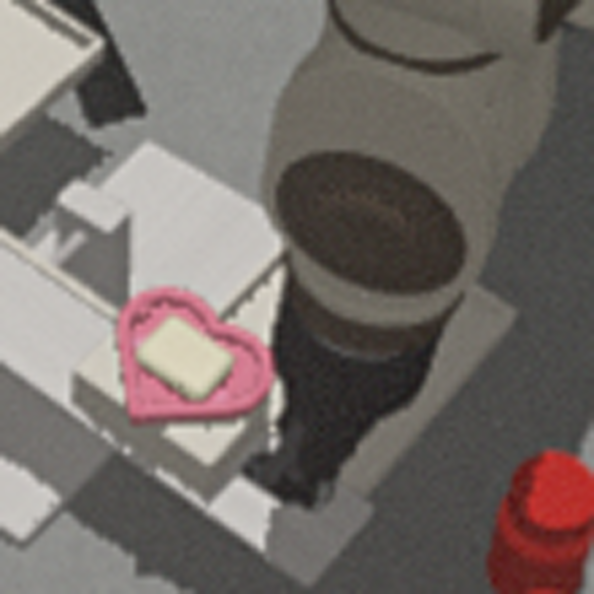

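apply_moves(
  targets=[0.04,-0.32,0.0,0,0,0,0,0.08,-0.62,0.01,0,0,0,0,0.1,-0.76,0.02,0,0,0,0,0.12,-0.89,0.04,0,0,0,0,0.13,-1.02,0.05,0,0,0,0],
)

```text
time: 15.1
ee_pos: [0.5893, 0.1675, 0.1118]
tcp_rot: [-179.9, -5.5, -82.0]
wrist_force: [0.0, -0.4, 0.0]
opening: -0.0003
```

apply_moves(
  targets=[0.02,-0.13,0.01,0,0,0,0,0.03,-0.26,0.03,0,0,0,0,0.05,-0.39,0.04,0,0,0,0,0.07,-0.52,0.05,0,0,0,0,0.09,-0.65,0.06,0,0,0,0],
)

```text
time: 15.6
ee_pos: [0.5917, 0.1483, 0.1133]
tcp_rot: [-179.9, -5.5, -81.9]
wrist_force: [-1.9, 3.8, 3.4]
opening: 0.0005
```

apply_moves(
  targets=[0.02,-0.13,0.01,0,0,0,0,0.03,-0.26,0.03,0,0,0,0,0.05,-0.39,0.04,0,0,0,0,0.07,-0.52,0.05,0,0,0,0,0.09,-0.65,0.06,0,0,0,0],
)

```text
time: 16.1
ee_pos: [0.5944, 0.1286, 0.1149]
tcp_rot: [-179.9, -5.6, -81.9]
wrist_force: [-1.1, 4.1, 2.6]
opening: 0.0
```

```bash
python3 - <<'E'
from h import *
p=np.load("pose.npy")
cs=camera("scene"); print(W2S(bot.get_obs()["ee_pos"],p),bot.get_obs()["wrist_force"])
save(cs,"s16.png",(160,110,340,250),4)
E
```

```text
[[0.07472021 0.13409803 0.01801226]] [0.15639798 2.57726618 1.08061099]
```

View pics/s16.png

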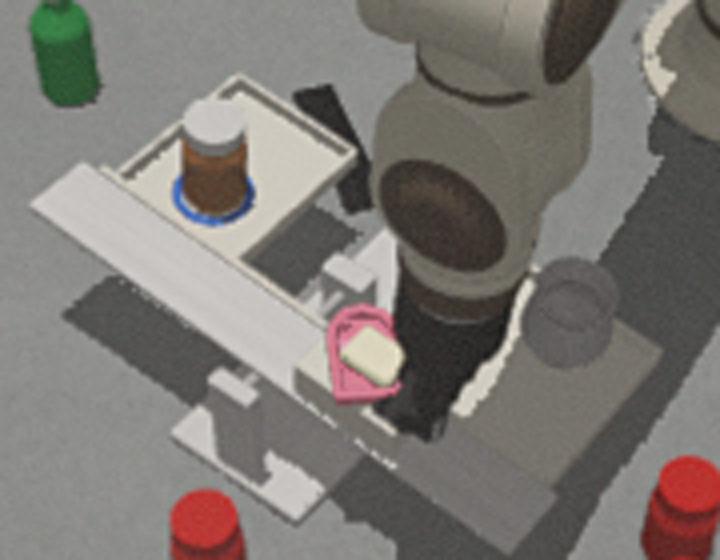

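```bash
cat >> h.py <<'E'
def corner(c,shp,tilt,p):
    q=np.array(p); q[3]=tilt; return proj(c,S2W(shp,q))
def tiltmeas(c,ref,p,pts):
    """for each shelf pt, LK flow from ref image (tilt -.1) ; fit t"""
    g0=cv2.cvtColor(ref,cv2.COLOR_RGB2GRAY); g1=cv2.cvtColor(c["img"],cv2.COLOR_RGB2GRAY)
    for s in pts:
        u0=corner(c,s,-.1,p)[0]; 
        best=None
        for t0 in(-.1,-.05,0,.05,.1):
            g=(u0+corner(c,s,t0,p)[0]-corner(c,s,-.1,p)[0]).astype(np.float32).reshape(1,1,2)
            n,st,e=cv2.calcOpticalFlowPyrLK(g0,g1,u0.astype(np.float32).reshape(1,1,2),g.copy(),winSize=(13,13),maxLevel=0,flags=cv2.OPTFLOW_USE_INITIAL_FLOW,criteria=(3,100,.001))
            if st[0,0] and (best is None or e[0,0]<best[0]): best=(e[0,0],n[0,0]-u0)
        if best is None: print(s,"fail");continue
        d=best[1]; full=corner(c,s,0,p)[0]-corner(c,s,-.1,p)[0]; k=d@full/(full@full); 
        print(np.round(s,3),"flow",d.round(2),"full",full.round(2),"tilt(+left down)",round(.1-.1*k,4),"perp",round(float(abs(np.cross(full,d))/np.linalg.norm(full)),2),"err",round(float(best[0]),1))
PTS=[(.045,-.23,0),(.105,-.23,0),(-.121,-.211,-.021),(-.121,-.089,-.021),(.045,.23,0),(.105,.23,0),(-.121,.211,-.021)]
E
python3 - <<'E'
from h import *
p=np.load("pose.npy")
cs=camera("scene"); np.save("refs.npy",cs["img"])
tiltmeas(cs,cs["img"],p,PTS)
E
```

```text
[ 0.045 -0.23   0.   ] flow [-0.  0.] full [0.66 4.88] tilt(+left down) 0.1 perp 0.0 err 0.0
[ 0.105 -0.23   0.   ] flow [-0.  0.] full [0.86 4.84] tilt(+left down) 0.1 perp 0.0 err 0.0
[-0.121 -0.211 -0.021] flow [-0.  0.] full [0.58 4.7 ] tilt(+left down) 0.1 perp 0.0 err 0.0
[-0.121 -0.089 -0.021] flow [-0.  0.] full [0.41 2.14] tilt(+left down) 0.1 perp 0.0 err 0.0
[0.045 0.23  0.   ] flow [ 0. -0.] full [ 1.07 -4.34] tilt(+left down) 0.1 perp 0.0 err 0.0
[0.105 0.23  0.   ] flow [ 0. -0.] full [ 0.91 -4.22] tilt(+left down) 0.1 perp 0.0 err 0.0
[-0.121  0.211 -0.021] flow [0. 0.] full [ 1.79 -3.76] tilt(+left down) 0.1 perp 0.0 err 0.0
```

apply_moves(
  targets=[0.02,-0.13,0.01,0,0,0,0,0.03,-0.26,0.03,0,0,0,0,0.05,-0.39,0.04,0,0,0,0,0.07,-0.52,0.05,0,0,0,0,0.09,-0.65,0.06,0,0,0,0],
)

```text
time: 16.7
ee_pos: [0.597, 0.109, 0.1166]
tcp_rot: [-180.0, -5.5, -81.9]
wrist_force: [-2.3, 4.4, 0.8]
opening: 0.0001
```

```bash
python3 - <<'E'
from h import *
p=np.load("pose.npy"); ref=np.load("refs.npy")
cs=camera("scene"); tiltmeas(cs,ref,p,PTS[:4])
save(cs,"s17.png",(160,110,340,250),4)
E
```

```text
[ 0.045 -0.23   0.   ] flow [ 0.01 -0.  ] full [0.66 4.88] tilt(+left down) 0.1 perp 0.01 err 1.1
[ 0.105 -0.23   0.   ] flow [-0. -0.] full [0.86 4.84] tilt(+left down) 0.1 perp 0.0 err 0.9
[-0.121 -0.211 -0.021] flow [0.01 0.01] full [0.58 4.7 ] tilt(+left down) 0.0997 perp 0.01 err 1.0
[-0.121 -0.089 -0.021] flow [-0.7  -0.41] full [0.41 2.14] tilt(+left down) 0.1243 perp 0.61 err 22.3
```

apply_moves(
  targets=[0.02,-0.13,0.01,0,0,0,0,0.03,-0.26,0.03,0,0,0,0,0.05,-0.39,0.04,0,0,0,0,0.07,-0.52,0.05,0,0,0,0,0.09,-0.65,0.06,0,0,0,0],
)

```text
time: 17.25
ee_pos: [0.5998, 0.0896, 0.1185]
tcp_rot: [-180.0, -5.5, -81.9]
wrist_force: [-2.1, 3.7, 1.4]
opening: 0.0001
```

```bash
python3 - <<'E'
from h import *
p=np.load("pose.npy"); ref=np.load("refs.npy")
cs=camera("scene"); tiltmeas(cs,ref,p,PTS[:3]); print(W2S(bot.get_obs()["ee_pos"],p))
E
```

```text
[ 0.045 -0.23   0.   ] flow [-0.    0.02] full [0.66 4.88] tilt(+left down) 0.0996 perp 0.01 err 1.2
[ 0.105 -0.23   0.   ] flow [ 0.02 -0.01] full [0.86 4.84] tilt(+left down) 0.1001 perp 0.02 err 0.8
[-0.121 -0.211 -0.021] flow [0.01 0.  ] full [0.58 4.7 ] tilt(+left down) 0.0999 perp 0.01 err 1.0
[[0.07502192 0.09454915 0.01779372]]
```

apply_moves(
  targets=[0.02,-0.13,0.01,0,0,0,0,0.03,-0.26,0.03,0,0,0,0,0.05,-0.39,0.04,0,0,0,0,0.07,-0.52,0.05,0,0,0,0],
)

```text
time: 17.7
ee_pos: [0.602, 0.074, 0.1201]
tcp_rot: [-179.9, -5.5, -81.9]
wrist_force: [-1.4, 2.9, 2.6]
opening: -0.0002
```

```bash
python3 - <<'E'
from h import *
p=np.load("pose.npy"); ref=np.load("refs.npy")
cs=camera("scene"); tiltmeas(cs,ref,p,PTS[:3]); print(W2S(bot.get_obs()["ee_pos"],p))
E
```

```text
[ 0.045 -0.23   0.   ] flow [0.01 0.37] full [0.66 4.88] tilt(+left down) 0.0926 perp 0.04 err 1.8
[ 0.105 -0.23   0.   ] flow [0.06 0.29] full [0.86 4.84] tilt(+left down) 0.0939 perp 0.01 err 1.5
[-0.121 -0.211 -0.021] flow [-0.01  0.19] full [0.58 4.7 ] tilt(+left down) 0.096 perp 0.03 err 2.9
[[0.07523153 0.07872407 0.01787093]]
```

apply_moves(
  targets=[0.02,-0.13,0.03,0,0,0,0,0.03,-0.26,0.05,0,0,0,0,0.05,-0.39,0.07,0,0,0,0,0.07,-0.52,0.09,0,0,0,0,0.09,-0.65,0.11,0,0,0,0],
)

```text
time: 18.25
ee_pos: [0.6047, 0.0544, 0.1234]
tcp_rot: [-179.9, -5.6, -81.9]
wrist_force: [0.0, 4.6, 2.5]
opening: -0.0004
```

```bash
python3 - <<'E'
from h import *
p=np.load("pose.npy"); ref=np.load("refs.npy")
cs=camera("scene"); tiltmeas(cs,ref,p,PTS[:3]); print(W2S(bot.get_obs()["ee_pos"],p),bot.get_obs()["wrist_force"])
E
```

```text
[ 0.045 -0.23   0.   ] flow [0.27 2.32] full [0.66 4.88] tilt(+left down) 0.0526 perp 0.04 err 2.0
[ 0.105 -0.23   0.   ] flow [0.48 2.16] full [0.86 4.84] tilt(+left down) 0.055 perp 0.09 err 2.3
[-0.121 -0.211 -0.021] flow [0.38 1.97] full [0.58 4.7 ] tilt(+left down) 0.0577 perp 0.13 err 4.9
[[0.07526306 0.05876754 0.01921897]] [-0.68401949 -0.48450738  0.79830097]
```

apply_moves(
  targets=[-0.05,0.35,0.03,0,0,0,0,-0.08,0.6,0.1,0,0,0,0,-0.08,0.6,0.1,0,0,0,0,-0.08,0.6,0.1,0,0,0,0,-0.08,0.6,0.1,0,0,0,0],
)

```text
time: 18.8
ee_pos: [0.6022, 0.0728, 0.1261]
tcp_rot: [-180.0, -5.6, -81.9]
wrist_force: [-0.2, 0.5, -0.0]
opening: 0.0001
```

apply_moves(
  targets=[0,0,0,0,0,0,0,0,0,0,0,0,0,0,0,0,0,0,0,0,0,0,0,0,0,0,0,0,0,0,0,0,0,0,0],
)

```text
time: 19.3
ee_pos: [0.6022, 0.0727, 0.1263]
tcp_rot: [-179.9, -5.6, -81.9]
wrist_force: [0.8, 0.9, -0.8]
opening: -0.0001
```

```bash
python3 - <<'E'
from h import *
p=np.load("pose.npy"); ref=np.load("refs.npy")
cs=camera("scene"); tiltmeas(cs,ref,p,PTS); print(W2S(bot.get_obs()["ee_pos"],p),bot.get_obs()["wrist_force"])
save(cs,"s18.png",(160,110,340,250),4)
E
```

```text
[ 0.045 -0.23   0.   ] flow [1.17 6.54] full [0.66 4.88] tilt(+left down) -0.0349 perp 0.29 err 2.2
[ 0.105 -0.23   0.   ] flow [1.57 6.25] full [0.86 4.84] tilt(+left down) -0.0308 perp 0.45 err 2.5
[-0.121 -0.211 -0.021] flow [1.39 6.01] full [0.58 4.7 ] tilt(+left down) -0.0294 perp 0.65 err 5.4
[-0.121 -0.089 -0.021] flow [-5.56  7.4 ] full [0.41 2.14] tilt(+left down) -0.1851 perp 6.85 err 39.4
[0.045 0.23  0.   ] flow [-53.84   3.55] full [ 1.07 -4.34] tilt(+left down) 0.4665 perp 51.41 err 13.5
[0.105 0.23  0.   ] flow [ 1.49 -4.32] full [ 0.91 -4.22] tilt(+left down) -0.0052 perp 0.55 err 25.2
(-0.121, 0.211, -0.021) fail
[[0.07520611 0.07748071 0.02386844]] [-0.19293311  0.24987329 -0.79676135]
```

View pics/s18.png

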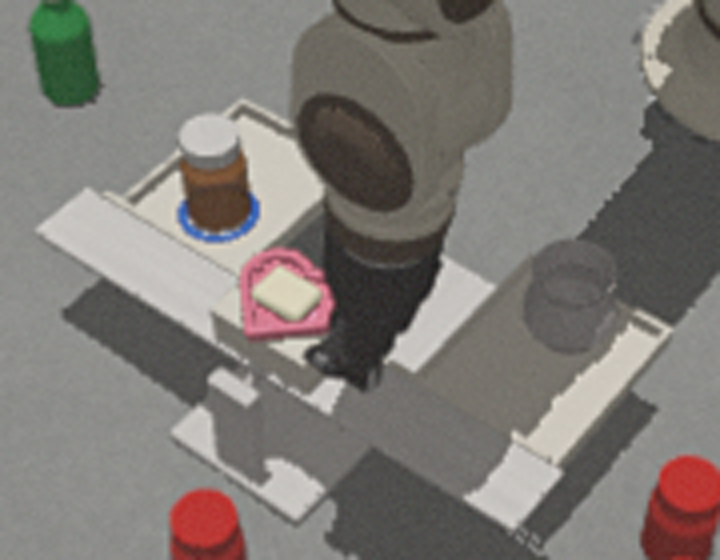

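apply_moves(
  targets=[0,0.1,1.2,0,0,0,0,0,0.1,2.6,0,0,0,0,0.1,-1.0,2.8,0.7,0.09,0,0,0.3,-2.4,2.8,1.42,0.19,0,0,0.5,-3.8,2.8,1.42,0.19,0,0],
)

```text
time: 19.85
ee_pos: [0.6175, -0.0431, 0.211]
tcp_rot: [-179.8, 3.2, -81.9]
wrist_force: [0.3, -0.0, 0.6]
opening: 0.0001
```

```bash
cat >> h.py <<'E'
from scipy.optimize import least_squares
def tilt2(c,ref,p,pts):
    g0=cv2.cvtColor(ref,cv2.COLOR_RGB2GRAY); g1=cv2.cvtColor(c["img"],cv2.COLOR_RGB2GRAY)
    for s in pts:
        u0=corner(c,s,-.1,p)[0]; best=None
        for t0 in(-.1,-.05,0,.05,.1):
            g=corner(c,s,t0,p).astype(np.float32).reshape(1,1,2)
            n,st,e=cv2.calcOpticalFlowPyrLK(g0,g1,u0.astype(np.float32).reshape(1,1,2),g.copy(),winSize=(13,13),maxLevel=0,flags=cv2.OPTFLOW_USE_INITIAL_FLOW,criteria=(3,100,.001))
            if st[0,0] and (best is None or e[0,0]<best[0]): best=(e[0,0],n[0,0])
        if best is None: continue
        r=least_squares(lambda t:corner(c,s,t[0],p)[0]-best[1],[0.])
        print(np.round(s,3),"tilt(+left down)",round(-r.x[0],4),"resid",np.round(r.fun,2),"err",round(float(best[0]),1))
E
python3 - <<'E'
from h import *
p=np.load("pose.npy"); ref=np.load("refs.npy")
q=p.copy(); q[3]=.03
cs=camera("scene"); tilt2(cs,ref,p,PTS); print(W2S(bot.get_obs()["ee_pos"],q),bot.get_obs()["wrist_force"],bot.get_obs()["tcp_rot"])
plan([.075,-.085,.06],.05,q); plan([.075,-.085,.018],.05,q)
E
```

```text
[ 0.045 -0.23   0.   ] tilt(+left down) -0.035 resid [-0.16  0.03] err 2.6
[ 0.105 -0.23   0.   ] tilt(+left down) -0.0318 resid [-0.41  0.1 ] err 2.0
[-0.121 -0.211 -0.021] tilt(+left down) -0.5236 resid [ 8.07 -4.68] err 60.8
[-0.121 -0.089 -0.021] tilt(+left down) -0.0521 resid [-0.26  0.07] err 16.5
[0.045 0.23  0.   ] tilt(+left down) -0.0216 resid [-1.76 -0.22] err 27.4
[0.105 0.23  0.   ] tilt(+left down) 0.0016 resid [-0.43 -0.06] err 23.8
[[ 0.07478887 -0.04013543  0.1013018 ]] [-1.00183703 -3.71239678 -0.88296348] [-179.86041763    2.94021077  -82.17567103]
P [ 0.6237 -0.092   0.1674] shift [ 0.2  -1.44 -1.42] turn [-0.02  0.02 -0.05] t 19.9 F [-1.  -3.7 -0.9] open -0.0003
P [ 0.6236 -0.0908  0.1254] shift [ 0.19 -1.4  -2.82] turn [-0.02  0.02 -0.05] t 19.9 F [-1.  -3.7 -0.9] open -0.0003
```

apply_moves(
  targets=[0.12,-0.9,0,0,0,0,0,0.19,-1.42,-0.4,0,0,0,0,0.19,-1.42,-1.4,0,0,0,0,0.19,-1.4,-2.3,0,0,0,0,0.19,-1.4,-2.8,0,0,0,0],
)

```text
time: 20.4
ee_pos: [0.6218, -0.0828, 0.1229]
tcp_rot: [179.9, 3.1, -81.9]
wrist_force: [-0.5, 0.3, 0.6]
opening: -0.0
```

```bash
python3 - <<'E'
from h import *
p=np.load("pose.npy"); ref=np.load("refs.npy"); q=p.copy(); q[3]=.03
cs=camera("scene"); tilt2(cs,ref,p,PTS); print(W2S(bot.get_obs()["ee_pos"],q),bot.get_obs()["wrist_force"])
save(cs,"s19.png",(160,110,340,250),4)
E
```

```text
[ 0.045 -0.23   0.   ] tilt(+left down) -0.0349 resid [-0.18  0.04] err 2.4
[ 0.105 -0.23   0.   ] tilt(+left down) -0.0316 resid [-0.37  0.09] err 2.0
[-0.121 -0.211 -0.021] tilt(+left down) -0.0357 resid [ 0.2  -0.04] err 27.8
[-0.121 -0.089 -0.021] tilt(+left down) -0.0518 resid [-0.27  0.08] err 16.4
[0.045 0.23  0.   ] tilt(+left down) 0.3625 resid [-27.56 -32.23] err 25.4
[0.105 0.23  0.   ] tilt(+left down) 0.0024 resid [-0.47 -0.06] err 24.2
[[ 0.07384439 -0.07678721  0.01357703]] [ 0.26295196 -0.13304558 -1.77064741]
```

View pics/s19.png

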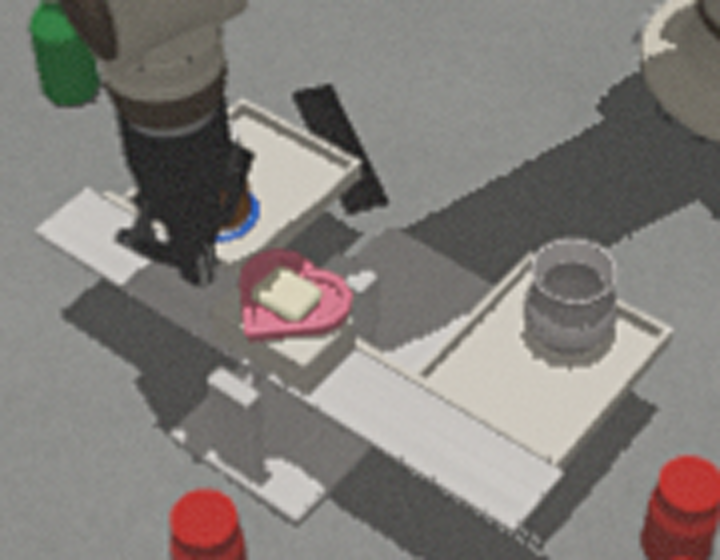

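apply_moves(
  targets=[-0.03,0.22,0.06,0,0,0,0,-0.06,0.44,0.08,0,0,0,0,-0.07,0.55,0.08,0,0,0,0,-0.08,0.62,0.08,0,0,0,0],
)

```text
time: 20.85
ee_pos: [0.6211, -0.0639, 0.13]
tcp_rot: [-179.8, 3.0, -81.9]
wrist_force: [-0.0, -0.5, -0.3]
opening: 0.0001
```

apply_moves(
  targets=[-0.01,0.08,0,0,0,0,0,-0.02,0.16,0,0,0,0,0],
)

```text
time: 21.05
ee_pos: [0.62, -0.0596, 0.1289]
tcp_rot: [-179.9, 3.0, -81.9]
wrist_force: [-0.7, -0.1, 0.2]
opening: -0.0
```

apply_moves(
  targets=[-0.01,0.08,0,0,0,0,0,-0.02,0.16,0,0,0,0,0],
)

```text
time: 21.25
ee_pos: [0.6194, -0.0554, 0.1289]
tcp_rot: [-179.9, 3.0, -82.0]
wrist_force: [0.7, -2.9, 2.6]
opening: -0.0005
```

apply_moves(
  targets=[-0.01,0.09,0,0,0,0,0,-0.02,0.18,0,0,0,0,0,-0.04,0.27,0,0,0,0,0,-0.04,0.34,0,0,0,0,0],
)

```text
time: 21.65
ee_pos: [0.6181, -0.0446, 0.1288]
tcp_rot: [-179.9, 3.0, -81.9]
wrist_force: [0.0, -3.6, 1.7]
opening: 0.0007
```

apply_moves(
  targets=[0.03,-0.2,0,0,0,0,0,0.08,-0.6,0,0,0,0,0,0.1,-0.7,0.2,0,0,0,0,0.1,-0.7,0.2,0,0,0,0,0.1,-0.7,0.2,0,0,0,0],
)

```text
time: 22.15
ee_pos: [0.6212, -0.0661, 0.1348]
tcp_rot: [-179.9, 3.1, -82.0]
wrist_force: [0.8, -0.2, -0.1]
opening: 0.0
```

apply_moves(
  targets=[0,0,0,0,0,0,0,0,0,0,0,0,0,0,0,0,0,0,0,0,0,0,0,0,0,0,0,0,0,0,0,0,0,0,0],
)

```text
time: 22.65
ee_pos: [0.6211, -0.0657, 0.1346]
tcp_rot: [-179.9, 3.0, -81.9]
wrist_force: [0.3, -0.1, -0.4]
opening: -0.0002
```

```bash
python3 - <<'E'
from h import *
p=np.load("pose.npy"); ref=np.load("refs.npy")
for i in range(2):
  cs=camera("scene"); tilt2(cs,ref,p,PTS)
save(cs,"s20.png",(160,110,340,250),4); np.save("r20.npy",cs["img"])
E
```

```text
[ 0.045 -0.23   0.   ] tilt(+left down) -0.0016 resid [-0.04  0.01] err 2.4
[ 0.105 -0.23   0.   ] tilt(+left down) 0.0009 resid [-0.24  0.05] err 1.6
[-0.121 -0.211 -0.021] tilt(+left down) -0.05 resid [-2.45  0.52] err 39.0
[-0.121 -0.089 -0.021] tilt(+left down) -0.0148 resid [-0.29  0.07] err 14.5
[0.045 0.23  0.   ] tilt(+left down) 0.0049 resid [-1.72 -0.29] err 28.9
[0.105 0.23  0.   ] tilt(+left down) 0.0293 resid [-0.79 -0.14] err 24.7
[ 0.045 -0.23   0.   ] tilt(+left down) -0.0012 resid [-0.04  0.01] err 2.4
[ 0.105 -0.23   0.   ] tilt(+left down) 0.0015 resid [-0.31  0.07] err 1.6
[-0.121 -0.211 -0.021] tilt(+left down) -0.0497 resid [-2.44  0.52] err 39.0
[-0.121 -0.089 -0.021] tilt(+left down) -0.014 resid [-0.26  0.06] err 14.4
[0.045 0.23  0.   ] tilt(+left down) 0.0055 resid [-1.7  -0.29] err 29.0
[0.105 0.23  0.   ] tilt(+left down) 0.0293 resid [-0.8  -0.14] err 24.6
```

View pics/s20.png

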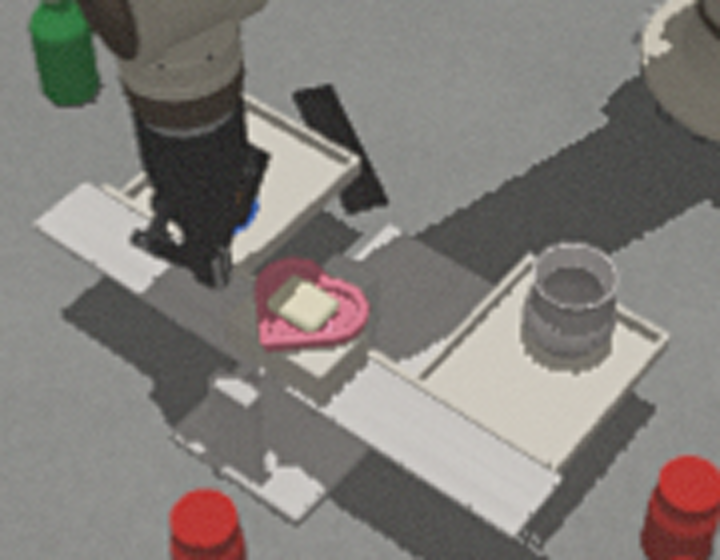

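apply_moves(
  targets=[0.05,-0.2,0.8,0,0,0,0,0.05,-0.2,2.0,0,0,0,0,0,-0.2,3.2,0,0,0,0,-0.5,-0.8,4.4,0,0,0,0,-1.5,-1.6,5.4,0,0,0,0],
)

```text
time: 23.25
ee_pos: [0.5766, -0.1135, 0.2977]
tcp_rot: [-179.9, 3.0, -81.8]
wrist_force: [0.1, -1.1, -0.2]
opening: 0.0002
```

apply_moves(
  targets=[-1.0,-1.0,0,0,0,0,0,-2.0,-2.0,0,0,0,0,0,-3.0,-3.0,0,0,0,0,0,-4.0,-4.0,0,0,0,0,0,-5.0,-5.0,0,0,0,0,0],
)

```text
time: 23.75
ee_pos: [0.4248, -0.2647, 0.2968]
tcp_rot: [-179.9, 3.0, -81.9]
wrist_force: [0.6, -0.1, -0.2]
opening: -0.0001
```

apply_moves(
  targets=[-1.0,-1.0,0,0,0,0,0,-2.0,-2.0,0,0,0,0,0,-3.0,-3.0,0,0,0,0,0,-4.0,-4.0,0,0,0,0,0,-4.0,-4.0,0,0,0,0,0],
)

```text
time: 24.25
ee_pos: [0.3031, -0.3864, 0.2965]
tcp_rot: [-179.9, 3.0, -82.2]
wrist_force: [1.4, -0.4, 1.0]
opening: 0.0001
```

```bash
python3 - <<'E'
from h import *
p=np.load("pose.npy"); ref=np.load("refs.npy")
cs=camera("scene"); ct=camera("top"); tilt2(cs,ref,p,PTS)
np.save("r21.npy",cs["img"])
k=3.8
for n,c,(l,t,r,b) in(("s21.png",cs,(150,110,340,260)),("t21.png",ct,(180,140,350,280))):
    im=cv2.cvtColor(c["img"],cv2.COLOR_RGB2BGR); im=cv2.resize(im[t:b,l:r],None,fx=k,fy=k,interpolation=cv2.INTER_CUBIC); 
    cv2.imwrite("pics/"+n,im)
    q=p.copy(); q[3]=0
    uv=((proj(c,S2W(TR[[0,1,3,2]],q))-[l,t]+.5)*k).astype(int); cv2.polylines(im,[uv],True,(0,255,0),1); cv2.imwrite("pics/o"+n,im)
E
```

```text
[ 0.045 -0.23   0.   ] tilt(+left down) -0.0069 resid [-0.01  0.  ] err 6.3
[ 0.105 -0.23   0.   ] tilt(+left down) -0.0003 resid [-0.59  0.13] err 5.9
[-0.121 -0.211 -0.021] tilt(+left down) 0.003 resid [-0.41  0.07] err 11.5
[-0.121 -0.089 -0.021] tilt(+left down) -0.0112 resid [-0.19  0.05] err 15.2
[0.045 0.23  0.   ] tilt(+left down) 0.3623 resid [-26.97 -31.51] err 23.6
[0.105 0.23  0.   ] tilt(+left down) 0.0256 resid [-0.51 -0.09] err 22.7
```

View pics/os21.png

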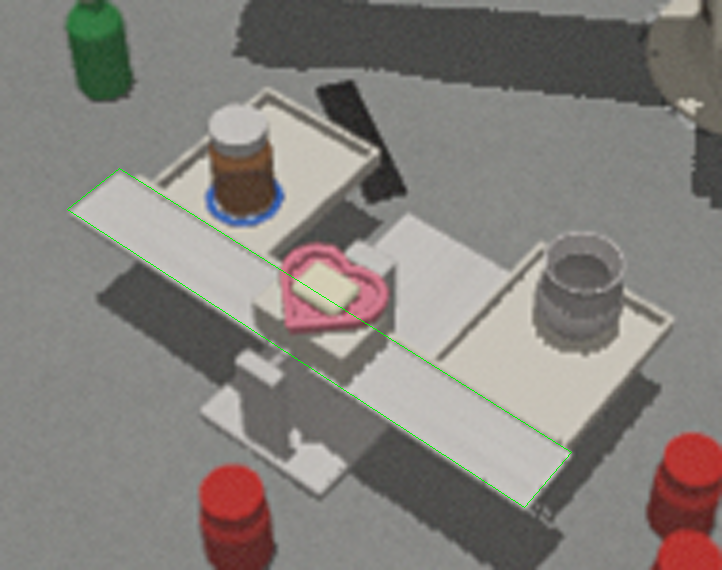

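View pics/t21.png

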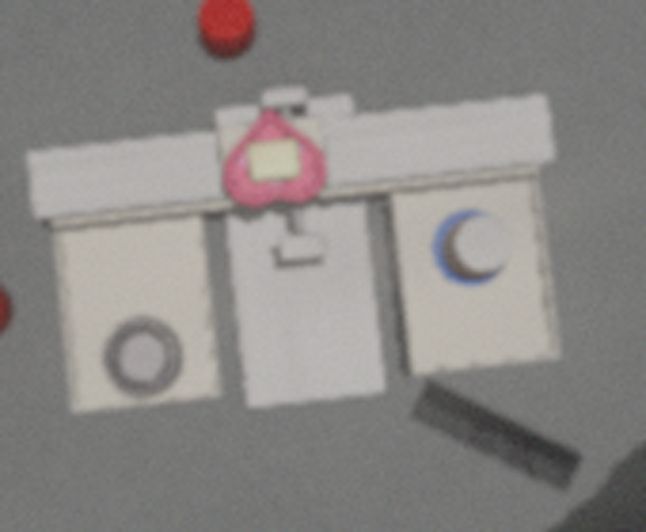

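```bash
python3 - <<'E'
from h import *
p=np.load("pose.npy"); 
ref=cv2.cvtColor(cv2.resize(cv2.imread("pics/scene0.png"),(512,384),interpolation=cv2.INTER_AREA),cv2.COLOR_BGR2RGB)
cs=camera("scene"); np.save("r22.npy",cs["img"]); 
tilt2(cs,ref,p,PTS+[(-.121,.089,-.021)])
# flow at static points (stand base, red jars) as control
g0=cv2.cvtColor(ref,cv2.COLOR_RGB2GRAY); g1=cv2.cvtColor(cs["img"],cv2.COLOR_RGB2GRAY)
pts=np.array([[203,218],[234,239],[211,236],[332,226],[387,272]],np.float32).reshape(-1,1,2)
n,st,e=cv2.calcOpticalFlowPyrLK(g0,g1,pts,None,winSize=(13,13),maxLevel=0); print((n-pts).reshape(-1,2).round(2).tolist(),e.ravel())
E
```

```text
[ 0.045 -0.23   0.   ] tilt(+left down) 0.0013 resid [-0.11  0.02] err 1.8
[ 0.105 -0.23   0.   ] tilt(+left down) 0.0025 resid [-0.24  0.05] err 1.6
[-0.121 -0.211 -0.021] tilt(+left down) 0.0021 resid [-0.4   0.07] err 11.2
[-0.121 -0.089 -0.021] tilt(+left down) -0.0099 resid [-0.24  0.06] err 11.7
[0.045 0.23  0.   ] tilt(+left down) 0.0084 resid [-0.59 -0.1 ] err 14.2
[0.105 0.23  0.   ] tilt(+left down) 0.0065 resid [0.05 0.01] err 6.2
[-0.121  0.211 -0.021] tilt(+left down) 0.0054 resid [0.15 0.06] err 3.7
[-0.121  0.089 -0.021] tilt(+left down) 0.0186 resid [0.29 0.16] err 7.1
[[-0.029999999329447746, 0.009999999776482582], [-0.019999999552965164, 0.019999999552965164], [0.009999999776482582, 0.009999999776482582], [0.05000000074505806, 0.05999999865889549], [0.019999999552965164, 0.03999999910593033]] [1.5588018 1.983358  1.9820637 2.0464127 1.747781 ]
```

```bash
cat > e.py <<'E'
from h import *
from scipy.ndimage import map_coordinates
p=np.load("pose.npy")
def edge(c,img,t,A,B,inn):
    """mean signed offset (px) of actual edge from predicted edge at tilt t, along image normal; inn: shelf pt inside"""
    g=cv2.cvtColor(img,cv2.COLOR_RGB2GRAY).astype(float); out=[]
    a,b,i=[corner(c,s,t,p)[0] for s in(A,B,inn)]
    d=(b-a)/np.linalg.norm(b-a); n=np.array([-d[1],d[0]]); n=n if n@(i-a)<0 else -n  # outward
    s=np.linspace(-6,6,121)
    prof=np.mean([map_coordinates(g,[(a+f*(b-a))[1]+s*n[1],(a+f*(b-a))[0]+s*n[0]],order=1) for f in np.linspace(.2,.8,25)],0)
    hi=np.median(prof[:25]);
    # strongest falling gradient & half-level locally
    gr=np.gradient(cv2.GaussianBlur(prof.reshape(1,-1),(0,0),4).ravel()); k=np.argmin(gr); w=np.clip(-gr[max(0,k-12):k+13],0,None)
    off=(s[max(0,k-12):k+13]*w).sum()/w.sum()
    return off,n,(a+b)/2
def run(c,ref,cur):
    for nm,A,B,I in(("Rend",(.045,-.23,0),(.105,-.23,0),(.075,-.15,0)),("Lend",(.045,.23,0),(.105,.23,0),(.075,.18,0)),("Rfront",(.105,-.22,0),(.105,-.12,0),(.07,-.17,0)),("Lfront",(.105,.22,0),(.105,.12,0),(.07,.17,0)),("Rtray",(-.125,-.2,-.021),(-.125,-.15,-.021),(-.1,-.17,-.021)),("Ltray",(-.125,.2,-.021),(-.125,.1,-.021),(-.1,.15,-.021))):
        o0=edge(c,ref,-.1,A,B,I)[0]
        best=[]
        for t in np.arange(-.04,.041,.002):
            o1=edge(c,cur,t,A,B,I)[0]; best.append((abs(o1-o0),t))
        sens=[edge(c,cur,t,A,B,I)[0] for t in(-.02,0,.02)]
        print(nm,"o0",round(o0,2),"o1(-.02,0,.02)",np.round(sens,2),"tilt",-round(min(best)[1],3))
E
python3 - <<'E'
from e import *
ref=cv2.cvtColor(cv2.resize(cv2.imread("pics/scene0.png"),(512,384),interpolation=cv2.INTER_AREA),cv2.COLOR_BGR2RGB)
cs=camera("scene"); run(cs,ref,np.load("r22.npy")); print(); run(cs,ref,np.load("r21.npy"))
E
```

```text
Rend o0 -0.72 o1(-.02,0,.02) [-1.62 -0.73  0.17] tilt -0.0
Lend o0 0.68 o1(-.02,0,.02) [0.28 0.72 1.26] tilt 0.002
Rfront o0 0.39 o1(-.02,0,.02) [ 1.04  0.5  -0.02] tilt -0.004
Lfront o0 0.72 o1(-.02,0,.02) [-0.01  0.59  1.19] tilt -0.006
Rtray o0 -3.86 o1(-.02,0,.02) [-4.48 -3.85 -3.23] tilt -0.0
Ltray o0 0.14 o1(-.02,0,.02) [-2.82  0.32 -0.34] tilt -0.006

Rend o0 -0.72 o1(-.02,0,.02) [-1.63 -0.77  0.17] tilt -0.0
Lend o0 0.68 o1(-.02,0,.02) [0.27 0.72 1.21] tilt 0.002
Rfront o0 0.39 o1(-.02,0,.02) [1.06 0.54 0.03] tilt -0.006
Lfront o0 0.72 o1(-.02,0,.02) [-0.    0.59  1.19] tilt -0.006
Rtray o0 -3.86 o1(-.02,0,.02) [-4.47 -3.84 -3.22] tilt -0.0
Ltray o0 0.14 o1(-.02,0,.02) [-2.76 -3.44 -0.34] tilt -0.01
```

```bash
python3 - <<'E'
from h import *
print(bot.get_obs()["time"]); bot.job_done()
E
```

```text
24.45
the job is handed in; nothing more can be done
```

The jar now stands on the blue ring in the right tray and the shelf rests level on its own. I handed the job in at about 24.5 s with the robot clear of everything.

- **Jar:** I gripped the amber jar with the aluminium cap along y at 30 N; the four red look-alikes were left alone. I set it down with about 2 N of pressing force showing at the wrist and let go. In the last scene picture it looks centred on the ring to within a few millimetres.
- **Carriage:** I pushed its left end with the shut fingertips at about 40 mm/s, then nudged its right end back about 11 mm after overshooting. Wrist force readings taken between moves stayed at about 6 N or less.
- **Tilt:** With the robot away, edge checks gave -0.006 to +0.002 rad, apart from one -0.010 on an earlier picture. They are scaled from the 0.1 rad stop. The cleanest corner checks, at the right end of the track, gave +0.001 to +0.003 rad.
- **Disagreement:** Corner checks on the left side of the shelf read +0.005 to +0.008 rad. Two inner tray corners read -0.010 and +0.019 rad with a poor match, so I did not rely on them. The average is level to within about 0.005 rad.
- **Rest of the scene:** The lota is standing in its tray. The comb and shampoo bottle look untouched in the last pictures. The nail brush was outside those close-ups, but a spot beside it had not moved since the start.

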